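# Close up the glue bench: match the pot lids and clamp the canister

### The job

Close up the glue bench for the night so nothing dries out: find by trial which loose screw lid belongs to each glue pot in the rack and, leaving the pots in their wells, screw it clockwise until it is fully home; a lid with no pot of its own stays lying on the counter. Set the steel lid level on the swing-top canister, then swing the wire bail up and over it until it snaps into the groove of the lid and clamps it. Leave the scraper, gauge, ball tube and paddle case where they are.

Things in the scene. Friction and masses are not known exactly. Their poses are not given: they have to be found in the camera images.
- pot_1: White square glue pot (0.35 kg) standing in a square well of the fixed plywood rack, 24 mm deep, 1 mm play, so it cannot turn; may be absent. Body 62 x 62 mm, 48 mm tall; origin: centre of its underside, z up. Round threaded neck from 48 to the rim at 67 mm above the origin: 41 mm over the thread, 35 mm under it, one of the two middle-sized necks. Its lid is home with its centre 62 mm above the origin. Thread on all pots: right-hand, three starts, 21 mm of travel per turn.
- pot_2: White square glue pot (0.35 kg) standing in a square well of the fixed plywood rack, 24 mm deep, 1 mm play, so it cannot turn; may be absent. Body 62 x 62 mm, 48 mm tall; origin: centre of its underside, z up. Round threaded neck from 48 to the rim at 67 mm above the origin: 33 mm over the thread, 27 mm under it, the smallest neck. Its lid is home with its centre 64 mm above the origin. 
- pot_3: White square glue pot (0.35 kg) standing in a square well of the fixed plywood rack, 24 mm deep, 1 mm play, so it cannot turn; may be absent. Body 62 x 62 mm, 48 mm tall; origin: centre of its underside, z up. Round threaded neck from 48 to the rim at 67 mm above the origin: 49 mm over the thread, 43 mm under it, the largest neck. Its lid is home with its centre 60 mm above the origin. 
- pot_4: White square glue pot (0.35 kg) standing in a square well of the fixed plywood rack, 24 mm deep, 1 mm play, so it cannot turn; may be absent. Body 62 x 62 mm, 48 mm tall; origin: centre of its underside, z up. Round threaded neck from 48 to the rim at 67 mm above the origin: 41 mm over the thread, 35 mm under it, one of the two middle-sized necks. Its lid is home with its centre 62 mm above the origin. 
- lid_p_mid (a point): Centre of a loose black screw lid lying open side down on the counter: 58 mm across, 20 mm tall, 40 g; z up. The four lids are alike outside; inside, bore and three lugs 120 deg apart (one on the lid's x axis; ribs on top mark them) fit one size of neck, found only by trying: one lid fits the smallest, two the middle, one the largest. About 1 mm of play beside the neck, whose rim is bevelled.
- lid_q_mid (a point): Centre of a second such lid. On its own pot a lid first rests on the thread 3 to 11 mm above the home height and comes down as it is turned clockwise seen from above. Set on with its x axis along the pot's x axis (or 120 deg off) it rests 4.4 mm high, is home after about 75 deg and tight after 105 deg.
- lid_r_mid (a point): Centre of a third such lid. Too small a lid stays up on the end of the thread, its centre about 76 mm above the pot's origin, and never comes down; too large a lid drops over the neck at once, to 2 or 4 mm below that pot's home height, never bites and lifts straight off. When home, a lid's lower edge is 2 to 6 mm above the pot's shoulder.
- lid_s_mid (a point): Centre of a fourth such lid.
- canister: Steel swing-top canister, 60 mm across, held fast in a wooden foot fixed to the counter; origin: centre of its underside, z up. Rim at 80 mm; on it stands a 4 mm rubber gasket ring (bore 44.6 mm) that can be squeezed by 3.4 mm (some 15 N at the end).
- canister_lid_boss (a point): Point in the boss of the canister's loose steel lid, 18 mm above the lid's underside (lid on the counter, right way up). 42 mm plug, 7 mm deep, bevelled, under a 52 mm disc, 4 mm thick; on it the boss, 29 mm along the lid's x, 18 mm wide along its y (flat sides, to grasp), top 24 mm above the underside. The wire's groove runs along the lid's y over the top, between two crests; either way round.
- canister_mouth (a point): Centre of the canister's rim, 80 mm above its origin, same axes. With its lid set on, plug in the gasket, the lid's boss point is 15 mm above this, clamped about 14 mm. The groove must lie along the canister's y axis (within about 10 deg).
- bail (a joint): Wire bail of the canister, rad: 0 = upright over the middle, in the lid's groove, clamped; starts leaning back at 0.75 to 1.05 towards the canister's +x, stays where it is put (stop at 1.2). 6 mm cross wire 54 mm from the hinge axis, arms 37 mm either side. With the lid on, it meets the ramp at 0.25, is forced over the crest at 0.1 (about 10 N at the tab) and snaps into the groove.
- bail_pivot (a point): Mid-point of the bail's hinge axis (which lies along the canister's y), on the canister's axis 47 mm above its origin; fixed, axes as the canister's.
- bail_tab (a point): Middle of the flat thumb tab that stands out from the middle of the cross wire, away from the hinge: 14 mm wide along the canister's y, 5 mm thick, 26 mm long. This point is 68 mm from the hinge axis, the outer end 81 mm; its z axis points outwards along the tab. Can be pinched across its width.
- scraper: Bystander: steel scraper, 180 mm long, lying on the counter.
- gauge: Bystander: brass thickness gauge, 70 x 26 mm, 32 mm tall.
- ball_tube_mid (a point): Bystander: clear ball tube, 46 mm across, 150 mm tall, standing; this point is half-way up.
- paddle_case_mid (a point): Bystander: grey hard-shell paddle case, 300 x 180 x 50 mm; this point is its centre.
There are look-alikes about, which are no part of the job. What is shaped like the pot_2 but black or pink is not meant. Leave any yellow look-alike of the part that bears lid_r_mid alone.

How it is judged:
On the way, in this order (a step that is already met when the one before it is completed fails the run):
1. The canister's lid lies level on its rim while the bail is still back (horizontal distance between canister_lid_boss and canister below 0.004 m and angle between canister_lid_boss's own z axis and vertical below 0.05 rad and z of canister_lid_boss in the frame of canister between 0.09 and 0.097 m and value of joint bail above 0.4 rad), for 0.2 s.
2. The bail is over centre in the lid's groove and clamps it (horizontal distance between canister_lid_boss and canister below 0.004 m and angle between canister_lid_boss's own z axis and vertical below 0.05 rad and z of canister_lid_boss in the frame of canister between 0.09 and 0.0955 m and value of joint bail between -0.08 and 0.08 rad), for 0.2 s.
At the end, for the whole second after the job is handed in: Each pot in the rack has the lid that fits it fully home (2.5 mm off axis, within 1.4 mm of its home height, level 0.06 rad); a spare lid lies on the counter; pots in their wells; the canister lid is level (0.05 rad), centred (4 mm) and held under the bail, upright within 0.08 rad (all of step 2 and ((horizontal distance between lid_p_mid and pot_1 below 0.0025 m and z of lid_p_mid in the frame of pot_1 between 0.0609 and 0.0634 m and angle between lid_p_mid's own z axis and vertical below 0.06 rad and height (world z) of pot_1 below 0.012 m) or (horizontal distance between lid_q_mid and pot_1 below 0.0025 m and z of lid_q_mid in the frame of pot_1 between 0.0609 and 0.0634 m and angle between lid_q_mid's own z axis and vertical below 0.06 rad and height (world z) of pot_1 below 0.012 m) or (horizontal distance between lid_r_mid and pot_1 below 0.0025 m and z of lid_r_mid in the frame of pot_1 between 0.0609 and 0.0634 m and angle between lid_r_mid's own z axis and vertical below 0.06 rad and height (world z) of pot_1 below 0.012 m) or (horizontal distance between lid_s_mid and pot_1 below 0.0025 m and z of lid_s_mid in the frame of pot_1 between 0.0609 and 0.0634 m and angle between lid_s_mid's own z axis and vertical below 0.06 rad and height (world z) of pot_1 below 0.012 m)) and ((horizontal distance between lid_p_mid and pot_2 below 0.0025 m and z of lid_p_mid in the frame of pot_2 between 0.0629 and 0.0654 m and angle between lid_p_mid's own z axis and vertical below 0.06 rad and height (world z) of pot_2 below 0.012 m) or (horizontal distance between lid_q_mid and pot_2 below 0.0025 m and z of lid_q_mid in the frame of pot_2 between 0.0629 and 0.0654 m and angle between lid_q_mid's own z axis and vertical below 0.06 rad and height (world z) of pot_2 below 0.012 m) or (horizontal distance between lid_r_mid and pot_2 below 0.0025 m and z of lid_r_mid in the frame of pot_2 between 0.0629 and 0.0654 m and angle between lid_r_mid's own z axis and vertical below 0.06 rad and height (world z) of pot_2 below 0.012 m) or (horizontal distance between lid_s_mid and pot_2 below 0.0025 m and z of lid_s_mid in the frame of pot_2 between 0.0629 and 0.0654 m and angle between lid_s_mid's own z axis and vertical below 0.06 rad and height (world z) of pot_2 below 0.012 m)) and ((horizontal distance between lid_p_mid and pot_3 below 0.0025 m and z of lid_p_mid in the frame of pot_3 between 0.0589 and 0.0614 m and angle between lid_p_mid's own z axis and vertical below 0.06 rad and height (world z) of pot_3 below 0.012 m) or (horizontal distance between lid_q_mid and pot_3 below 0.0025 m and z of lid_q_mid in the frame of pot_3 between 0.0589 and 0.0614 m and angle between lid_q_mid's own z axis and vertical below 0.06 rad and height (world z) of pot_3 below 0.012 m) or (horizontal distance between lid_r_mid and pot_3 below 0.0025 m and z of lid_r_mid in the frame of pot_3 between 0.0589 and 0.0614 m and angle between lid_r_mid's own z axis and vertical below 0.06 rad and height (world z) of pot_3 below 0.012 m) or (horizontal distance between lid_s_mid and pot_3 below 0.0025 m and z of lid_s_mid in the frame of pot_3 between 0.0589 and 0.0614 m and angle between lid_s_mid's own z axis and vertical below 0.06 rad and height (world z) of pot_3 below 0.012 m)) and ((horizontal distance between lid_p_mid and pot_4 below 0.0025 m and z of lid_p_mid in the frame of pot_4 between 0.0609 and 0.0634 m and angle between lid_p_mid's own z axis and vertical below 0.06 rad and height (world z) of pot_4 below 0.012 m) or (horizontal distance between lid_q_mid and pot_4 below 0.0025 m and z of lid_q_mid in the frame of pot_4 between 0.0609 and 0.0634 m and angle between lid_q_mid's own z axis and vertical below 0.06 rad and height (world z) of pot_4 below 0.012 m) or (horizontal distance between lid_r_mid and pot_4 below 0.0025 m and z of lid_r_mid in the frame of pot_4 between 0.0609 and 0.0634 m and angle between lid_r_mid's own z axis and vertical below 0.06 rad and height (world z) of pot_4 below 0.012 m) or (horizontal distance between lid_s_mid and pot_4 below 0.0025 m and z of lid_s_mid in the frame of pot_4 between 0.0609 and 0.0634 m and angle between lid_s_mid's own z axis and vertical below 0.06 rad and height (world z) of pot_4 below 0.012 m)) and (height (world z) of lid_p_mid below 0.035 m or height (world z) of lid_p_mid between 0.062 and 0.074 m) and (height (world z) of lid_q_mid below 0.035 m or height (world z) of lid_q_mid between 0.062 and 0.074 m) and (height (world z) of lid_r_mid below 0.035 m or height (world z) of lid_r_mid between 0.062 and 0.074 m) and (height (world z) of lid_s_mid below 0.035 m or height (world z) of lid_s_mid between 0.062 and 0.074 m)); the robot touches nothing.
It fails at once if A bystander (scraper, gauge, ball tube, paddle case) is moved by more than 30 mm (distance of any of scraper, gauge, ball_tube_mid, paddle_case_mid from where it was at the start of the episode above 0.03 m).
Of pot_1, pot_2, pot_3, pot_4 only 3 to 4 are there at a start; the rules pass over those that are not, and their reading is None.
At some moment in a run one of lid_p, lid_q, lid_r, lid_s, canister_lid may be knocked a few centimetres aside while the robot is not near it.
It also fails if it takes over 210 s, if anything falls off the work surface, if the arm or the gripper's body presses on something with over 40 N, if the wrist force passes 120 N, or if a joint passes its speed limit or range.

### The arm

A 6-joint arm with a two-finger parallel gripper is mounted at the origin on the work surface. World frame = base frame: x ahead of the robot, y to its left, z up, the work surface at z = 0. Lengths are in m, angles in rad, forces in N, time in s.
With the tool pointing down it reaches from about 0.375 to 0.9 m from the base axis. Payload 3.1 kg.
Tool frame: the origin (TCP) lies between the finger pads; the fingertips stand 19 mm ahead of it and the grasp point (between the pads) is the TCP; z points along the fingers, y is the line along which they close (so a half turn about z gives the same grasp; the last joint's range is limited). The gripper opens to 87 mm and grips with 3 to 60 N. Pads are 19 mm wide; open, the fingers measure 117 mm over their backs; the gripper's body (75 mm by 190 mm) begins 51 mm behind the grasp point.
Start: joints at [-1.353, 0.527, 1.433, -0, 1.181, -0.178], TCP at [0.242, -0.576, 0.242] pointing down, gripper open.
Joint ranges: [-3.08, 3.08], [-0.75, 2.2], [0.22, 2.44], [-1.43, 4.57], [0, 2.65], [-2.85, 2.85]. Speed limits (rad/s): [2.79, 2.79, 3.14, 3.14, 3.14, 3.14].

### API

Orientations are given as a unit quaternion [x, y, z, w].
In Python, from rig import robot, camera, camera_info, hand_in gives the robot as it stands.
- The arm moves only by the shell command python3 -m handwheel 'ROWS' [FORCE]. ROWS is a JSON object of lists of equal length, an entry for each row: "hand": the opening, from 0 (shut) to 1 (fully open); "translation": the shift along the world's x, y, z in mm, a list of three; "turn": the turn, a rotation vector about the world's x, y, z in rad, a list of three. In form: {"hand": [hand, ...], "translation": [[tx, ty, tz], ...], "turn": [[ax, ay, az], ...]}. A call has 1 to 12 rows; each row is the pose to reach, as a shift and turn from the pose commanded when the call began; what a row does not reach only later rows make up. A row lasts 1/12 s, in which the tool goes at most 41.7 mm and 7.16 degrees, less where a joint would pass 70% of its speed; a pose out of reach is approached as far as the arm can. A call with a gripper value outside its range is refused whole. The fingers move at their own pace and stop on an object; FORCE is the grip in N (left out, the last holds). Time passes only in rows, so rows that repeat a pose let the fingers close. It gives the time, the measured TCP pose, the force, the opening and the grip force at its end, in the units of the state.
- robot.get_obs(): the state, without advancing time (a new reading comes with each control period).
- camera(name): name is "scene" or "side" or "wrist"; returns (picture, depth): 384x512x3 uint8, red, green, blue; 384x512 float32, m along the optical axis (not along the pixel's ray), 0 where there is no reading.
- camera_info(name): a dict with "vertical_fov" (degrees; the focal length in pixels is half the picture's height over the tangent of half this angle, whatever the lens; pixels are square), "cx", "cy" (the principal point, pixels), "world_from_camera" (4x4, takes a point from camera to world coordinates). Camera axes: x right, y down, z forward; pixel columns grow to the right and rows downward; lengths in m; the calibration is good to about 2 mm. The wrist camera is an equidistant fisheye: a pixel r from the principal point sees the ray r / f radians off the axis. A picture is of the moment at which its call begins: read the wrist's pose just before it. camera_info takes no time and is no camera call; for the wrist camera it gives the pose at the moment of the call.
- hand_in(): hands the job in; it is judged then, once.
The state is a dict: "time": time; "q": joint angles; "joint_velocities": joint speeds; "joint_torque": joint torques, N m; "position": TCP position; "tool_rot": TCP orientation; "ft_force": force on the tool from outside, world axes, zero at the start; "moment": the same for the moment, N m; "grip_width": finger opening in m; "grip_force": force on a finger pad.
Only numpy, scipy, OpenCV 4.12 (cv2) and the standard library are available. Lean on these libraries where they do the work, as an engineer would, in place of code of your own. Each camera call takes 0.05 s, during which the arm holds its last target. There are 200 camera calls.

## Working session

There is one attempt and no reset: what is moved stays moved. The work goes in short steps, Python scripts to look and compute and a shell command to move; the robot and the scene stay as the last step left them, time stands still between calls to the robot, and variables do not carry over. Pictures are saved under pics/ and viewed, at most 14 in all, crops included, and the job is handed in when it is done.

```bash
ls; mkdir -p pics; cat > h.py <<'E'
import numpy as np, cv2
from rig import robot, camera, camera_info, hand_in
def shot(n,f):
    i=camera_info(n); p,d=camera(n); cv2.imwrite('pics/'+f+'.png',p[:,:,::-1]); np.savez('pics/'+f+'.npz',p=p,d=d,T=i['world_from_camera'],fov=i['vertical_fov'],cx=i['cx'],cy=i['cy'],n=n); return p,d,i
def load(f): return np.load('pics/'+f+'.npz')
def rays(z,uv):
    uv=np.atleast_2d(uv).astype(float); f=192/np.tan(np.radians(float(z['fov']))/2)
    x=(uv[:,0]-z['cx']); y=(uv[:,1]-z['cy'])
    if str(z['n'])=='wrist':
        r=np.hypot(x,y)+1e-9; th=r/f; v=np.c_[x/r*np.sin(th),y/r*np.sin(th),np.cos(th)]
    else: v=np.c_[x/f,y/f,np.ones(len(x))]
    T=z['T']; return T[:3,3], v@T[:3,:3].T, v
def onplane(z,uv,h):
    o,d,_=rays(z,uv); return o+d*((h-o[2])/d[:,2])[:,None]
def bydepth(z,uv):
    o,d,v=rays(z,uv); uv=np.atleast_2d(uv).astype(int); dep=z['d'][uv[:,1],uv[:,0]]; return o+d*(dep/v[:,2])[:,None]
E
python3 - <<'E'
from h import *
for n in ['scene','side','wrist']:
    p,d,i=shot(n,n+'0'); print(n,i['vertical_fov'],i['cx'],i['cy'],np.round(i['world_from_camera'],3).tolist())
o=robot.get_obs(); print({k:np.round(v,3).tolist() for k,v in o.items()})
E
```

```text
pics
scene 56.70968300170259 253.86165907407434 189.69831836451698 [[-0.623, 0.519, -0.585, 1.162], [0.782, 0.395, -0.483, 0.638], [-0.02, -0.758, -0.652, 0.815], [0.0, 0.0, 0.0, 1.0]]
side 48.74809265580582 256.0007687838297 191.8404086416289 [[-0.999, -0.023, 0.026, 0.499], [-0.034, 0.498, -0.867, 1.159], [0.007, -0.867, -0.498, 0.728], [0.0, 0.0, 0.0, 1.0]]
wrist 65.70646984690485 252.9466942886577 198.32090035135906 [[0.386, -0.879, -0.279, 0.318], [-0.922, -0.369, -0.115, -0.544], [-0.002, 0.302, -0.953, 0.384], [0.0, 0.0, 0.0, 1.0]]
{'time': 0.15, 'q': [-1.353, 0.528, 1.434, 0.0, 1.181, -0.178], 'joint_velocities': [0.0, -0.002, -0.004, 0.001, 0.0, -0.0], 'joint_torque': [0.0, -44.043, -17.684, 0.063, 0.055, -0.0], 'position': [0.241, -0.576, 0.241], 'tool_rot': [0.98, 0.197, 0.0, -0.001], 'ft_force': [-0.193, -0.723, 0.044], 'moment': [0.019, 0.004, -0.036], 'grip_force': 0.0, 'grip_width': 0.087}
```

View pics/scene0.png

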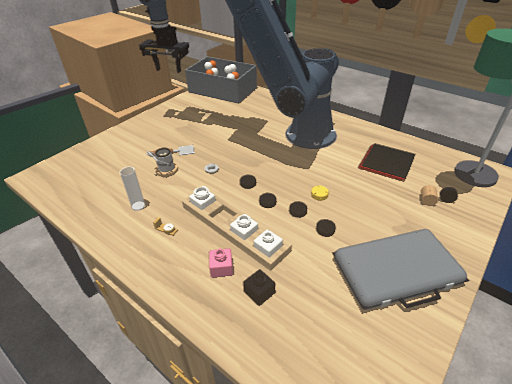

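View pics/side0.png

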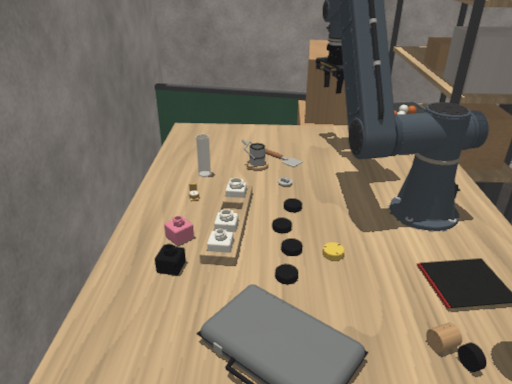

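The scene shows three white pots at about (202,195), (243,225) and (268,241), with one empty well. There are four black lids at (248,182), (268,200), (298,209) and (326,228). The steel lid is at (211,169) and the canister at (165,160). The side view agrees.

```bash
python3 - <<'E'
from h import *
z=load('scene0'); s=load('side0')
P={'lidA':((248,182),(293,205)),'lidB':((268,200),(282,226)),'lidC':((298,209),(292,247)),'lidD':((326,228),(287,274)),'steel':((211,168),(285,181)),'pot1':((202,191),(236,183)),'pot2':((243,220),(226,214)),'pot3':((267,237),(221,235)),'can':((165,152),(257,148)),'yel':((320,192),(333,251)),'tube':((128,170),(204,140)),'gauge':((167,229),(194,195)),'scr':((185,151),(290,161)),'rackL':((183,203),(250,186)),'rackR':((284,258),(207,250))}
for k,(a,b) in P.items():
    o1,d1,_=rays(z,a);o2,d2,_=rays(s,b);d1=d1[0];d2=d2[0]
    t=np.linalg.lstsq(np.c_[d1,-d2],o2-o1,rcond=None)[0]
    print(k,np.round((o1+d1*t[0]+o2+d2*t[1])/2,3),'gap',round(np.linalg.norm(o1+d1*t[0]-o2-d2*t[1]),4),'dep',np.round(bydepth(z,a)[0],3),np.round(bydepth(s,b)[0],3))
E
```

```text
lidA [ 0.416 -0.004  0.01 ] gap 0.0068 dep [0.43  0.008 0.021] [0.416 0.012 0.023]
lidB [0.452 0.113 0.01 ] gap 0.0014 dep [0.462 0.12  0.021] [0.453 0.131 0.024]
lidC [0.427 0.216 0.011] gap 0.0032 dep [0.435 0.221 0.017] [0.428 0.232 0.024]
lidD [0.445 0.329 0.01 ] gap 0.0046 dep [0.456 0.335 0.02 ] [0.444 0.34  0.022]
steel [ 0.437 -0.166  0.011] gap 0.0052 dep [ 0.442 -0.161  0.012] [ 0.437 -0.158  0.018]
pot1 [ 0.6   -0.042  0.069] gap 0.001 dep [ 0.59  -0.054  0.057] [ 0.599 -0.03   0.075]
pot2 [0.616 0.143 0.067] gap 0.0028 dep [0.61  0.138 0.057] [0.616 0.133 0.062]
pot3 [0.62  0.235 0.059] gap 0.0025 dep [0.632 0.243 0.073] [0.618 0.248 0.07 ]
can [ 0.54  -0.287  0.085] gap 0.0017 dep [ 0.519 -0.318  0.062] [ 0.54  -0.28   0.087]
yel [0.316 0.232 0.014] gap 0.0012 dep [0.319 0.234 0.016] [0.318 0.241 0.022]
tube [ 0.725 -0.231  0.14 ] gap 0.0072 dep [ 0.719 -0.242  0.135] [ 0.723 -0.206  0.147]
gauge [ 0.745 -0.061  0.006] gap 0.0045 dep [ 0.752 -0.049  0.017] [ 0.74  -0.042  0.02 ]
scr [ 0.414 -0.333  0.008] gap 0.0082 dep [ 0.415 -0.333  0.003] [ 0.412 -0.341  0.008]
rackL [ 0.575 -0.184 -0.045] gap 0.0515 dep [ 0.645 -0.093  0.022] [ 0.557 -0.089  0.033]
rackR [0.65  0.313 0.063] gap 0.0121 dep [0.614 0.291 0.001] [0.655 0.262 0.03 ]
```

```bash
python3 -m handwheel '{"hand":[1,1,1,1,1,1,1,1,1,1,1,1],"translation":[[198,366,60],[198,366,60],[198,366,60],[198,366,60],[198,366,60],[198,366,60],[198,366,60],[198,366,60],[198,366,60],[198,366,60],[198,366,60],[198,366,60]],"turn":[[0,0,-0.396],[0,0,-0.396],[0,0,-0.396],[0,0,-0.396],[0,0,-0.396],[0,0,-0.396],[0,0,-0.396],[0,0,-0.396],[0,0,-0.396],[0,0,-0.396],[0,0,-0.396],[0,0,-0.396]]}' 30
python3 - <<'E'
from h import *
shot('wrist','w1'); o=robot.get_obs(); print(o['position'],o['q'],o['tool_rot'])
E
```

```text
time: 1.15
position: [0.4404, -0.2081, 0.3019]
tool_rot: [1.0, 0.003, 0.0, 0.0]
ft_force: [0.1, -0.0, -0.5]
grip_width: 0.0873
grip_force: 0.0
[ 0.43976441 -0.20968295  0.30157782] [-6.74380151e-01  2.66130396e-01  1.69156000e+00 -7.06430821e-04
  1.18360196e+00  8.93016483e-01] [ 9.99998255e-01  1.83316743e-03 -8.75515441e-05  3.49092409e-04]
```

View pics/w1.png

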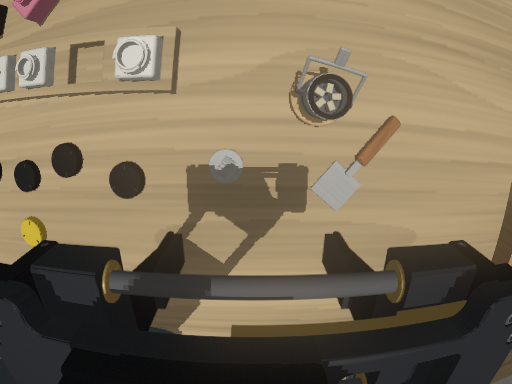

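The wrist view, with image up as world +x, shows the canister at (328,97) with the bail back to tab (344,57). The steel lid is at (226,166), and lids are at (127,180), (67,160) and (27,176). Next I'll zoom in on the canister and lid.

```bash
python3 - <<'E'
from h import *
z=load('w1'); p=z['p'][30:190,190:403,::-1]
cv2.imwrite('pics/w1c.png',cv2.resize(p,None,fx=3.7,fy=3.7,interpolation=cv2.INTER_CUBIC))
E
```

```text
(no output)
```

View pics/w1c.png

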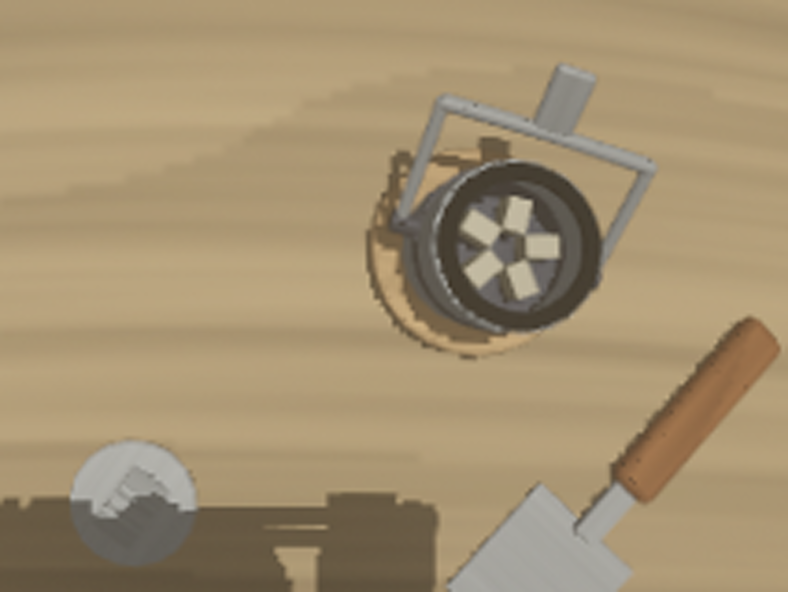

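```bash
python3 - <<'E'
from h import *
z=load('w1')
c=lambda u,v:(190+u/3.7,30+v/3.7)
print('can gasket',onplane(z,c(520,246),.084), 'depthz',bydepth(z,(315,96))[0],bydepth(z,c(545,185))[0])
a,b=onplane(z,[c(443,101),c(653,167)],.081); print('wire',a,b,np.linalg.norm(a-b),'dir deg',np.degrees(np.arctan2(*(a-b)[[1,0]])), bydepth(z,c(530,128))[0],bydepth(z,c(566,95))[0])
print('foot',onplane(z,c(455,250),.0)) 
print('steel',onplane(z,c(134,502),.011),'boss',bydepth(z,c(138,500))[0])
# lids & pots: depth-based blobs
g=cv2.cvtColor(z['p'],cv2.COLOR_RGB2HSV)
m=(z['p'].max(2)<55).astype(np.uint8); m[200:]=0
n,l,st,ce=cv2.connectedComponentsWithStats(m)
for i in range(1,n):
    if st[i,4]>150: print('dark',st[i],ce[i],onplane(z,ce[i],.02)[0])
m=((g[:,:,1]<40)&(g[:,:,2]>150)).astype(np.uint8); m[110:]=0; m[:,200:]=0
n,l,st,ce=cv2.connectedComponentsWithStats(m)
for i in range(1,n):
    if st[i,4]>150: print('white',st[i],ce[i],onplane(z,ce[i],.05)[0])
E
```

```text
can gasket [[ 0.53991778 -0.30226341  0.084     ]] depthz [ 0.5408262 -0.2896171  0.0507083] [ 0.56134707 -0.31093338  0.08234734]
wire [ 0.5877872  -0.27614685  0.081     ] [ 0.571422   -0.35021375  0.081     ] 0.07585331361097329 dir deg 77.54058380136851 [ 0.57969472 -0.30409765  0.08750609] [ 0.59021396 -0.31330242  0.09783643]
foot [[ 0.54049737 -0.29711074  0.        ]]
steel [[ 0.4368165  -0.16836382  0.011     ]] boss [ 0.44031174 -0.17116244  0.02452302]
dark [  0   5   8  31 152] [ 2.25657895 17.38157895] [0.74077314 0.26184965 0.02      ]
dark [ 52 143  30  35 810] [ 66.57283951 159.61111111] [0.45475619 0.10245219 0.02      ]
dark [ 14 160  27  32 644] [ 26.95186335 175.42546584] [0.43038482 0.20444283 0.02      ]
white [ 112   35   45   44 1417] [135.28299224  55.8440367 ] [ 0.60196088 -0.04621962  0.05      ]
white [ 15  47  32  40 718] [32.15181058 66.5097493 ] [0.61613201 0.14378137 0.05      ]
white [  0  55   7  35 210] [ 2.72857143 71.60952381] [0.62229307 0.21897815 0.05      ]
```

```bash
python3 -m handwheel '{"hand":[1,1,1,1,1,1],"translation":[[-60,30,-100],[-60,30,-100],[-60,30,-100],[-60,30,-100],[-60,30,-100],[-60,30,-100]],"turn":[[0,0,0],[0,0,0],[0,0,0],[0,0,0],[0,0,0],[0,0,0]]}'
python3 - <<'E'
from h import *
z,_,_=shot('wrist','w2'); cv2.imwrite('pics/w2c.png',cv2.resize(z[60:260,150:410,::-1],None,fx=3,fy=3,interpolation=cv2.INTER_CUBIC))
E
```

```text
time: 1.7
position: [0.3803, -0.1826, 0.2019]
tool_rot: [1.0, -0.001, 0.001, 0.001]
ft_force: [1.8, -0.9, -0.3]
grip_width: 0.0872
grip_force: 0.0
```

View pics/w2c.png

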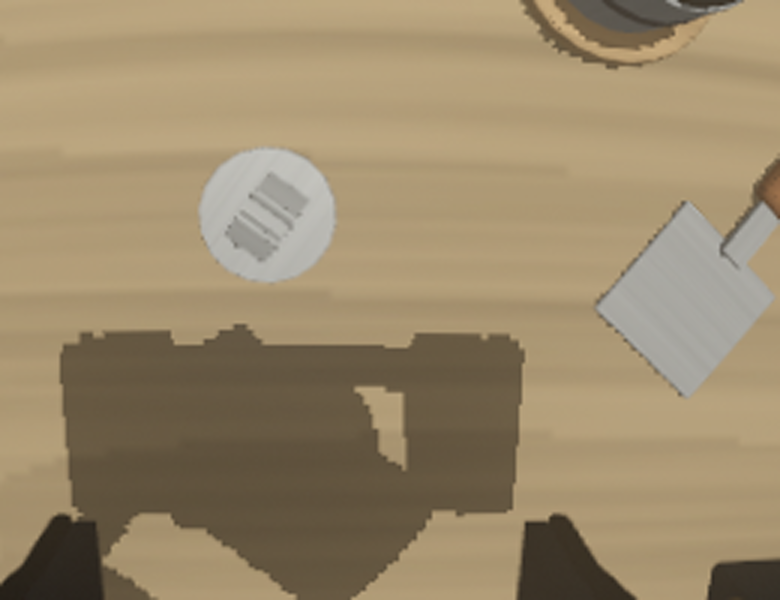

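The close view shows the steel lid's disc centred at crop (267,215). The boss corners are at (270,172), (309,207), (262,263) and (225,233), with the groove across the middle.

```bash
python3 - <<'E'
from h import *
z=load('w2'); p=z['p'].astype(int)
c=lambda u,v:(150+u/3,60+v/3)
q=onplane(z,[c(270,172),c(309,207),c(262,263),c(225,233)],.024)
print(q.mean(0)); v=(q[0]+q[1]-q[2]-q[3])/2; w=(q[0]+q[3]-q[1]-q[2])/2
print('long',np.linalg.norm(v),np.degrees(np.arctan2(v[1],v[0])),'short',np.linalg.norm(w),np.degrees(np.arctan2(w[1],w[0])))
e=onplane(z,[c(199,215),c(335,215),c(267,147),c(267,283)],.011);print('disc',e.mean(0),'diam',np.linalg.norm(e[0]-e[1]),np.linalg.norm(e[2]-e[3]))
print('zs boss,disc',bydepth(z,[c(283,190),c(245,245),c(220,190),c(320,230),c(100,200)]))
print(robot.get_obs()['position'])
E
```

```text
[ 0.43586142 -0.16771091  0.024     ]
long 0.02697969355750033 -38.41745713143327 short 0.018081288234761513 48.66358969087794
disc [ 0.43617538 -0.16730649  0.011     ] diam 0.050973197697307654 0.051510411628000734
zs boss,disc [[ 0.44608257 -0.17366509  0.02073831]
 [ 0.42602143 -0.15966041  0.02086718]
 [ 0.44591014 -0.14996977  0.0119184 ]
 [ 0.43059278 -0.18713907  0.01277225]
 [ 0.44281159 -0.10156484  0.00113665]]
[ 0.38107638 -0.18293153  0.20244501]
```

```bash
python3 -m handwheel '{"hand":[0.6,0.6,0.6,0.6,0.6,0.6,0.6,0.6,0.6,0.6,0.6,0.6],"translation":[[55,15,-110],[55,15,-110],[55,15,-110],[55,15,-110],[55,15,-110],[55,15,-110],[55,15,-130],[55,15,-150],[55,15,-160],[55,15,-169],[55,15,-169],[55,15,-169]],"turn":[[0,0,-0.69],[0,0,-0.69],[0,0,-0.69],[0,0,-0.69],[0,0,-0.69],[0,0,-0.69],[0,0,-0.69],[0,0,-0.69],[0,0,-0.69],[0,0,-0.69],[0,0,-0.69],[0,0,-0.69]]}' 25
python3 -m handwheel '{"hand":[0,0,0,0,0,0],"translation":[[0,0,0],[0,0,0],[0,0,0],[0,0,0],[0,0,0],[0,0,0]],"turn":[[0,0,0],[0,0,0],[0,0,0],[0,0,0],[0,0,0],[0,0,0]]}' 25
```

```text
time: 2.75
position: [0.4351, -0.1659, 0.0326]
tool_rot: [0.941, -0.338, 0.0, 0.0]
ft_force: [-0.0, -0.5, -0.8]
grip_width: 0.0521
grip_force: 0.0
time: 3.25
position: [0.4346, -0.1654, 0.0328]
tool_rot: [0.941, -0.338, 0.0, 0.0]
ft_force: [-0.2, -1.0, 0.4]
grip_width: 0.0197
grip_force: 0.0
```

```bash
python3 -m handwheel '{"hand":[0,0,0,0,0,0,0,0,0,0,0,0],"translation":[[0,0,0],[0,0,0],[0,0,0],[0,0,40],[0,0,80],[20,-50,120],[35,-95,165],[35,-95,165],[35,-95,165],[35,-95,165],[35,-95,165],[35,-95,165]],"turn":[[0,0,0],[0,0,0],[0,0,0],[0,0,0],[0,0,0],[0,0,0.2],[0,0,0.45],[0,0,0.45],[0,0,0.45],[0,0,0.45],[0,0,0.45],[0,0,0.45]]}' 25
python3 - <<'E'
from h import *
z,_,_=shot('wrist','w3'); o=robot.get_obs();print(o['position'],o['grip_width'],o['grip_force']);cv2.imwrite('pics/w3c.png',cv2.resize(z[:300,80:430,::-1],None,fx=2,fy=2,interpolation=cv2.INTER_CUBIC))
E
```

```text
time: 4.25
position: [0.4677, -0.2583, 0.1959]
tool_rot: [0.993, -0.12, -0.002, -0.002]
ft_force: [-0.4, -0.4, -0.6]
grip_width: 0.0176
grip_force: 25.0
[ 0.4677958  -0.25819863  0.19577568] 0.0177943906886583 24.999790242727613
```

View pics/w3c.png

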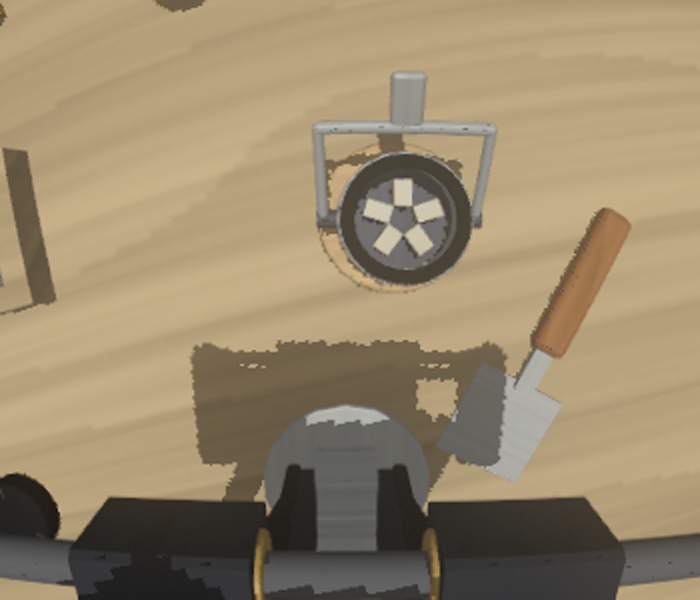

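Lid is held. The canister gasket is centred near crop (405,219), with the wire from (316,127) to (494,130). The held lid's disc edge runs (264,480), (345,405), (429,480).

```bash
python3 - <<'E'
from h import *
z=load('w3'); p=z['p']
c=lambda u,v:(80+u/2,v/2)
def circ(P):
    A=np.c_[2*P[:,:2],np.ones(len(P))]; s=np.linalg.lstsq(A,(P[:,:2]**2).sum(1),rcond=None)[0]; r=np.sqrt(s[2]+s[0]**2+s[1]**2); return s[:2],r,np.abs(np.hypot(*(P[:,:2]-s[:2]).T)-r).max()
# dark gasket mask
u0,v0=c(405,219); V,U=np.mgrid[:384,:512]; m=(p.max(2)<75)&(p.max(2)>20)&(np.hypot(U-u0,V-v0)<40)
n,l,st,ce=cv2.connectedComponentsWithStats(m.astype(np.uint8)); i=1+np.argmax(st[1:,4]); print(st[i],ce[i])
ct=max(cv2.findContours((l==i).astype(np.uint8),cv2.RETR_EXTERNAL,cv2.CHAIN_APPROX_NONE)[0],key=len)[:,0]
P=onplane(z,ct,.084); print('gasket out',circ(P))
P=onplane(z,[c(340,219),c(472,219),c(405,152),c(405,286),c(359,170),c(452,170)],.084);print('manual',circ(P))
a,b=onplane(z,[c(316,127),c(494,130)],.081);d=a-b;print('wire',a,b,np.linalg.norm(d),np.degrees(np.arctan2(d[1],d[0])),'tab',onplane(z,[c(408,73)],.1))
o=robot.get_obs()['position']; print(o)
q=onplane(z,[c(264,480),c(345,405),c(429,480),c(290,427),c(402,427)],o[2]-.0222);print('lid',circ(q), q[[0,2]])
R=z['T'][:3,:3];print(np.degrees(np.arctan2(R[1,1],R[0,1])))
E
```

```text
[255  77  60  64 825] [289.65818182 104.66545455]
gasket out (array([ 0.54068972, -0.30247585]), np.float64(0.02498772142992059), np.float64(0.003497046674380694))
manual (array([ 0.5403149 , -0.30239874]), np.float64(0.028746665688363357), np.float64(0.0004689757208442835))
wire [ 0.58821937 -0.27455039  0.081     ] [ 0.57085672 -0.34923524  0.081     ] 0.07667651657344053 76.9124139365478 tab [[ 0.59892449 -0.31551524  0.1       ]]
[ 0.4677958  -0.25819863  0.19577568]
lid (array([ 0.46968109, -0.25887407]), np.float64(0.02559453497310355), np.float64(0.0003750776813698578)) [[ 0.47705526 -0.23433157  0.17357568]
 [ 0.46488287 -0.28413315  0.17357568]]
166.24840144626876
```

```bash
python3 -m handwheel '{"hand":[0,0,0,0,0,0,0,0,0,0],"translation":[[30,-20,0],[71,-44,-30],[71,-44,-60],[71,-44,-60],[71,-44,-60],[71,-44,-66],[71,-44,-72],[71,-44,-78],[71,-44,-82],[71,-44,-82]],"turn":[[0,0,0.01],[0,0,0.01],[0,0,0.01],[0,0,0.01],[0,0,0.01],[0,0,0.01],[0,0,0.01],[0,0,0.01],[0,0,0.01],[0,0,0.01]]}' 25
python3 -m handwheel '{"hand":[0,0,0,0],"translation":[[0,0,-2],[0,0,-4],[0,0,-5],[0,0,-5]],"turn":[[0,0,0],[0,0,0],[0,0,0],[0,0,0]]}' 25
python3 - <<'E'
from h import *
z,_,_=shot('side','s1'); shot('wrist','w4');print(robot.get_obs()['position'])
cv2.imwrite('pics/s1c.png',np.hstack([cv2.resize(z[110:190,210:310,::-1],(400,320),interpolation=cv2.INTER_CUBIC),cv2.resize(load('w4')['p'][100:340,100:400,::-1],(400,320))]))
E
```

```text
time: 5.13
position: [0.5401, -0.304, 0.1158]
tool_rot: [0.993, -0.114, -0.0, -0.0]
ft_force: [-0.2, 0.5, -1.0]
grip_width: 0.0176
grip_force: 25.0
time: 5.47
position: [0.5401, -0.3037, 0.112]
tool_rot: [0.993, -0.114, -0.0, -0.0]
ft_force: [-3.5, 2.8, 8.6]
grip_width: 0.0176
grip_force: 25.0
[ 0.5400996  -0.30375233  0.1121531 ]
```

View pics/s1c.png

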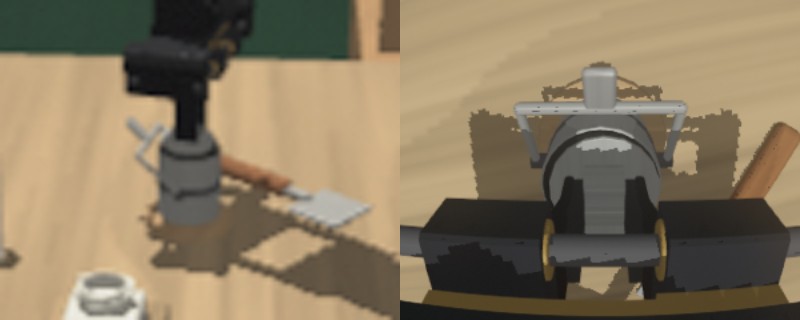

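```bash
python3 -m handwheel '{"hand":[0,0,0,0,0],"translation":[[-1.5,1.7,1],[-1.5,1.7,-1],[-1.5,1.7,-2],[-1.5,1.7,-3],[-1.5,1.7,-3]],"turn":[[0,0,0],[0,0,0],[0,0,0],[0,0,0],[0,0,0]]}' 25
```

```text
time: 5.98
position: [0.5391, -0.3027, 0.1082]
tool_rot: [0.993, -0.114, 0.0, -0.0]
ft_force: [-2.6, 1.7, 7.9]
grip_width: 0.0177
grip_force: 25.0
```

```bash
python3 -m handwheel '{"hand":[0.4,0.4,0.4,0.4,0.4,0.4,0.4,0.4,0.4],"translation":[[0,0,2],[0,0,2],[0,0,2],[0,0,2],[0,0,30],[-40,10,70],[-75,20,90],[-75,20,90],[-75,20,90]],"turn":[[0,0,0],[0,0,0],[0,0,0],[0,0,0],[0,0,0],[0,0,0],[0,0,0],[0,0,0],[0,0,0]]}' 25
python3 - <<'E'
from h import *
z,_,_=shot('wrist','w5'); print(robot.get_obs()['position'])
cv2.imwrite('pics/w5c.png',cv2.resize(z[20:220,170:430,::-1],(780,600),interpolation=cv2.INTER_CUBIC))
E
```

```text
time: 6.73
position: [0.462, -0.2819, 0.1995]
tool_rot: [0.993, -0.115, 0.0, 0.0]
ft_force: [0.3, 0.3, 0.0]
grip_width: 0.035
grip_force: 0.0
[ 0.46356283 -0.28279267  0.19862729]
```

View pics/w5c.png

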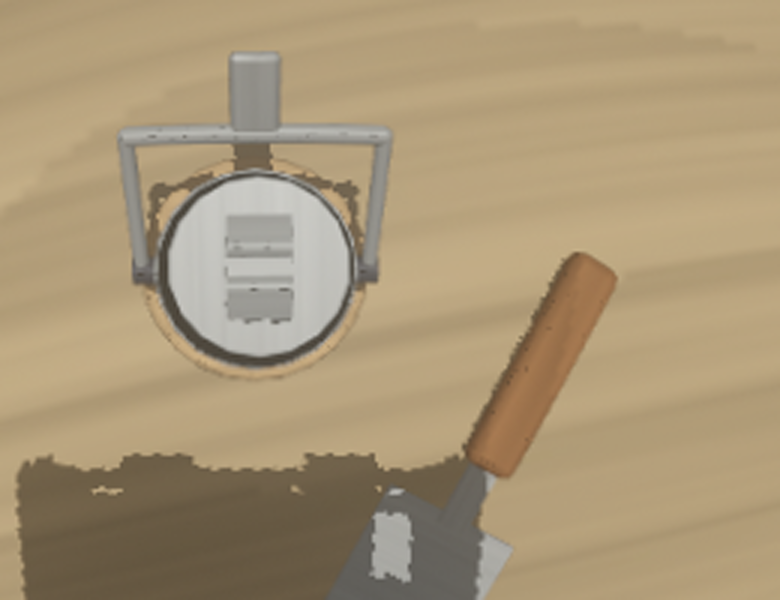

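Lid is seated and level in the gasket, its groove along canister y; the tab is at (255,90).

```bash
python3 -m handwheel '{"hand":[0.4,0.4,0.4,0.4,0.4,0.4,0.4,0.4,0.4,0.4,0.4,0.4],"translation":[[40,-10,10],[80,-20,20],[120,-30,20],[171,-42,20],[171,-42,20],[171,-42,10],[171,-42,0],[171,-42,-30],[171,-42,-65],[171,-42,-65],[171,-42,-65],[171,-42,-65]],"turn":[[0,0,0],[0.03,0.11,0],[0.06,0.23,0],[0.08,0.35,0],[0.11,0.47,0],[0.14,0.59,0],[0.16,0.7,0],[0.19,0.818,0],[0.19,0.818,0],[0.19,0.818,0],[0.19,0.818,0],[0.19,0.818,0]]}' 25
python3 - <<'E'
from h import *
from scipy.spatial.transform import Rotation as R
shot('wrist','w6');o=robot.get_obs();print(o['position'],o['q'])
M=R.from_quat(o['tool_rot']).as_matrix();print(M.round(3)); z=load('w5')
c=lambda u,v:(170+u/3,20+v/3)
print(bydepth(z,[c(190,250),c(330,250),c(260,195),c(260,345),c(255,80),c(255,115)]).round(4))
cx=np.array([.974,-.227]); C=np.array([.5408,-.303])
t=np.array([*(C+.079*np.sin(.84)*cx),.047+.079*np.cos(.84)]); print('to grasp mm',1000*(t-o['position']))
E
```

```text
time: 7.78
position: [0.6354, -0.3249, 0.1335]
tool_rot: [0.907, -0.105, -0.404, -0.046]
ft_force: [0.7, -0.2, 0.4]
grip_width: 0.0347
grip_force: 0.0
[ 0.63639936 -0.32569632  0.13751066] [-0.53757805  1.17896071  0.53382374 -0.28747919  2.21621012  1.18609561]
[[ 0.655 -0.227 -0.721]
 [-0.156 -0.974  0.166]
 [-0.739  0.003 -0.673]]
[[ 0.5501 -0.2858  0.089 ]
 [ 0.5412 -0.3242  0.0875]
 [ 0.5607 -0.3084  0.0898]
 [ 0.519  -0.2987  0.0888]
 [ 0.5915 -0.3141  0.0999]
 [ 0.5831 -0.3122  0.0923]]
to grasp mm [-38.30205142   9.34263092 -37.78110136]
```

View pics/w6.png

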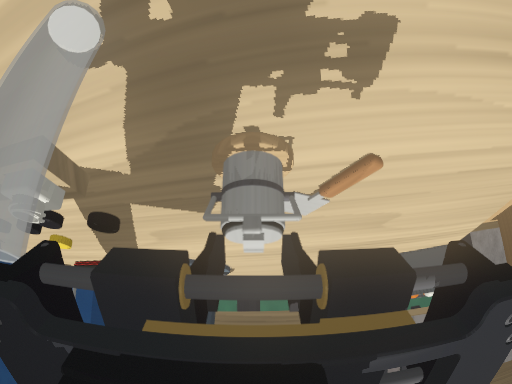

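Tab at (254,242) is centred between the fingers (208–300). Advance and pinch.

```bash
python3 -m handwheel '{"hand":[0.4,0.4,0.4,0.4,0,0,0,0,0],"translation":[[-19,4,-17],[-30,7,-28],[-38,9,-35],[-38,9,-35],[-38,9,-35],[-38,9,-35],[-38,9,-35],[-38,9,-35],[-38,9,-35]],"turn":[[0,0,0],[0,0,0],[0,0,0],[0,0,0],[0,0,0],[0,0,0],[0,0,0],[0,0,0],[0,0,0]]}' 30
python3 - <<'E'
from h import *
o=robot.get_obs();p=o['position'];print(p,o['grip_width'],o['ft_force'])
cx=np.array([.974,-.227]); C=np.array([.5408,-.303])
x=(p[:2]-C)@cx; zz=p[2]-.047; r=np.hypot(x,zz); t0=np.arctan2(x,zz); print(r,t0, (p[:2]-C)@[.227,.974])
for t in np.r_[np.linspace(.7,.0,6),-.03]:
    d=np.r_[C+cx*r*np.sin(t),.047+r*np.cos(t)]-p; print(round(t,2),(1000*d).round(1),(np.array([.227,.974])*(t-t0)).round(3))
E
```

```text
time: 8.58
position: [0.5984, -0.3154, 0.099]
tool_rot: [0.908, -0.104, -0.404, -0.046]
ft_force: [4.1, 1.4, 3.4]
grip_width: 0.0135
grip_force: 30.1
[ 0.59836751 -0.31536212  0.09899223] 0.013511865191982126 [4.06783095 1.38824242 3.44573387]
0.07854736375071064 0.8474162852966332 0.0010271180812113714
0.7 [-8.3  0.9  8.1] [-0.033 -0.144]
0.56 [-16.9   2.9  14.6] [-0.065 -0.28 ]
0.42 [-26.4   5.1  19.7] [-0.097 -0.416]
0.28 [-36.4   7.4  23.5] [-0.129 -0.553]
0.14 [-46.9   9.9  25.8] [-0.161 -0.689]
0.0 [-57.6  12.4  26.6] [-0.192 -0.825]
-0.03 [-59.9  12.9  26.5] [-0.199 -0.855]
```

```bash
python3 -m handwheel '{"hand":[0,0,0,0,0,0,0,0,0,0,0,0],"translation":[[-4,1,4],[-8,2,8],[-13,3,12],[-17,4,14.6],[-22,5,17],[-26.4,6,19.7],[-31,7,22],[-36.4,8,23.5],[-42,10,25],[-47,11,25.8],[-52,12,26.4],[-57.6,13,26.6]],"turn":[[-0.016,-0.07,0],[-0.033,-0.144,0],[-0.049,-0.21,0],[-0.065,-0.28,0],[-0.08,-0.35,0],[-0.097,-0.416,0],[-0.113,-0.485,0],[-0.129,-0.553,0],[-0.145,-0.62,0],[-0.161,-0.689,0],[-0.177,-0.757,0],[-0.192,-0.825,0]]}' 30
python3 -m handwheel '{"hand":[0,0,0],"translation":[[-1,0,0],[-2,0,0],[-2,0,0]],"turn":[[0,0,0],[0,0,0],[0,0,0]]}' 30
python3 - <<'E'
from h import *
o=robot.get_obs();p=o['position'];print(p,o['grip_width'],o['ft_force'],o['tool_rot'])
cx=np.array([.974,-.227]); C=np.array([.5408,-.303]); print(np.arctan2((p[:2]-C)@cx,p[2]-.047))
E
```

```text
time: 9.58
position: [0.5412, -0.3025, 0.1245]
tool_rot: [0.993, -0.115, 0.007, 0.001]
ft_force: [4.7, 2.7, -7.3]
grip_width: 0.0134
grip_force: 30.0
time: 9.83
position: [0.5388, -0.3019, 0.1244]
tool_rot: [0.993, -0.115, 0.004, -0.0]
ft_force: [3.0, 3.9, 0.2]
grip_width: 0.0135
grip_force: 30.0
[ 0.53879892 -0.30194666  0.12438708] 0.01354577530001311 [3.04244405 3.94842163 0.20682261] [ 9.93346814e-01 -1.15080516e-01  4.29328906e-03 -3.86237593e-04]
-0.028267984482561247
```

```bash
python3 -m handwheel '{"hand":[0.4,0.4,0.4,0.4,0.4,0.4,0.4,0.4,0.4],"translation":[[0,0,0],[0,0,0],[0,0,0],[0,0,30],[-20,0,60],[-50,20,75],[-75,40,75],[-75,40,75],[-75,40,75]],"turn":[[0,0,0],[0,0,0],[0,0,0],[0,0,0],[0,0,0],[0,0,0],[0,0,0],[0,0,0],[0,0,0]]}' 30
python3 - <<'E'
from h import *
z,_,_=shot('wrist','w7'); s,_,_=shot('side','s2')
cv2.imwrite('pics/w7c.png',np.hstack([cv2.resize(z[20:200,210:430,::-1],(550,450),interpolation=cv2.INTER_CUBIC),cv2.resize(s[120:210,225:275,::-1],(250,450),interpolation=cv2.INTER_CUBIC)]))
E
```

```text
time: 10.58
position: [0.4608, -0.2617, 0.1994]
tool_rot: [0.993, -0.114, 0.003, 0.0]
ft_force: [-0.0, 0.1, -0.3]
grip_width: 0.0349
grip_force: 0.0
```

View pics/w7c.png

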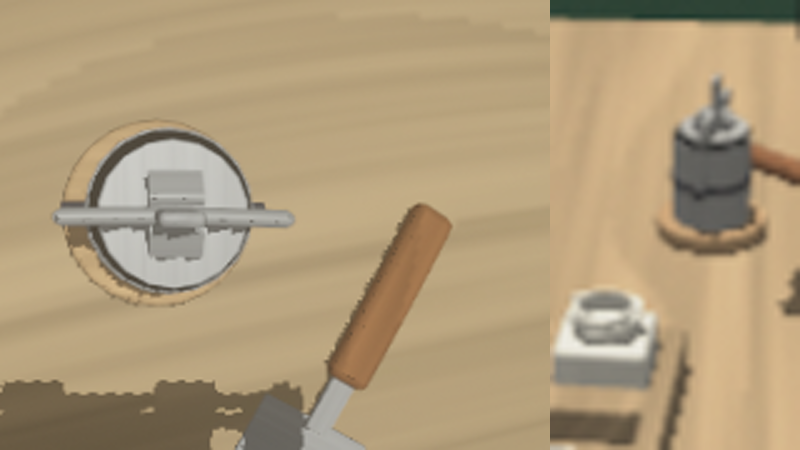

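The bail lies in the groove over the boss, clamped and upright. Next, survey the pots and lids.

```bash
python3 -m handwheel '{"hand":[1,1,1,1,1,1,1,1,1,1,1,1],"translation":[[-61,382,111],[-61,382,111],[-61,382,111],[-61,382,111],[-61,382,111],[-61,382,111],[-61,382,111],[-61,382,111],[-61,382,111],[-61,382,111],[-61,382,111],[-61,382,111]],"turn":[[0,0,0.23],[0,0,0.23],[0,0,0.23],[0,0,0.23],[0,0,0.23],[0,0,0.23],[0,0,0.23],[0,0,0.23],[0,0,0.23],[0,0,0.23],[0,0,0.23],[0,0,0.23]]}' 30
python3 - <<'E'
from h import *
z,_,_=shot('wrist','w8'); print(robot.get_obs()['position'],robot.get_obs()['q'].round(2))
cv2.imwrite('pics/w8c.png',cv2.resize(z[:240,60:440,::-1],None,fx=2.1,fy=2.1,interpolation=cv2.INTER_CUBIC))
E
```

```text
time: 11.68
position: [0.4028, 0.1203, 0.3107]
tool_rot: [1.0, 0.002, 0.005, 0.0]
ft_force: [0.3, -1.1, -0.9]
grip_width: 0.0863
grip_force: 0.0
[0.40263655 0.11935242 0.31021628] [ 0.02  0.15  1.83 -0.    1.16  1.59]
```

View pics/w8c.png

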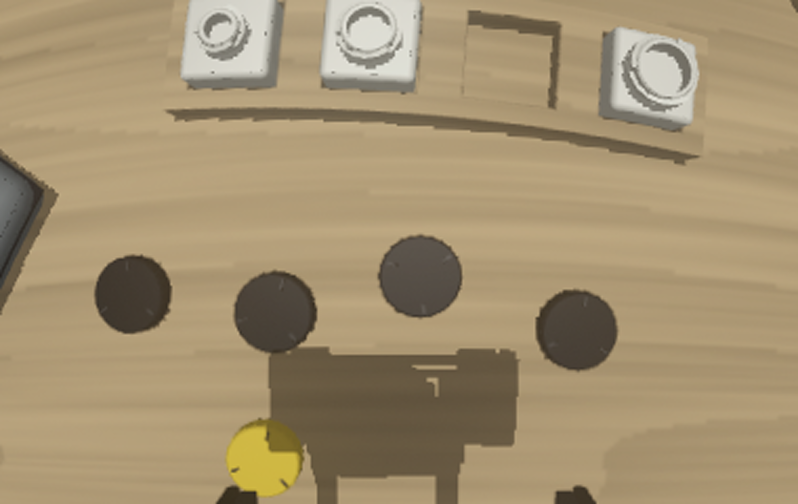

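Pots from left to right have the smallest neck (crop 222,32), the middle neck (370,32), an empty well, and the largest neck (660,70). The lids are at crop (133,294), (275,312), (420,276) and (577,330). I'll measure by mask and depth.

```bash
cat >> h.py <<'E'
def circ(P):
    A=np.c_[2*P[:,:2],np.ones(len(P))]; s=np.linalg.lstsq(A,(P[:,:2]**2).sum(1),rcond=None)[0]; return s[:2],np.sqrt(s[2]+s[0]**2+s[1]**2)
def cloud(z):
    V,U=np.mgrid[:384,:512]; return bydepth(z,np.c_[U.ravel(),V.ravel()]).reshape(384,512,3)
def lids(z):
    g=cv2.cvtColor(z['p'],cv2.COLOR_RGB2HSV); X=cloud(z)
    m=((z['p'].max(2)<95)&(X[...,2]>.008)&(X[...,2]<.032)&(X[...,0]>.36)&(X[...,0]<.54)).astype(np.uint8)
    for c in cv2.findContours(cv2.morphologyEx(m,cv2.MORPH_OPEN,np.ones((3,3))),cv2.RETR_EXTERNAL,cv2.CHAIN_APPROX_NONE)[0]:
        if cv2.contourArea(c)>300: (u,v),_=cv2.minEnclosingCircle(c); yield onplane(z,(u,v),.02)[0],circ(onplane(z,c[:,0],.02)),np.median(X[int(v)-4:int(v)+4,int(u)-4:int(u)+4,2])
E
python3 - <<'E'
from h import *
z=load('w8')
for a in lids(z): print('lid',a[0].round(4),a[1],a[2].round(4))
X=cloud(z)
for u,v in [(222,32),(370,32),(660,70)]:
    u=int(60+u/2.1);v=int(v/2.1); W=X[max(0,v-25):v+28,u-25:u+28].reshape(-1,3)
    W=W[W[:,2]>.02]; print('hist',[(round(float(a),3),int(n)) for n,a in zip(*np.histogram(W[:,2],bins=np.arange(.03,.09,.004)))])
    T=W[W[:,2]>.066]; print('rim',T.mean(0),T[:,:2].min(0),T[:,:2].max(0), (T[:,:2].min(0)+T[:,:2].max(0))/2, circ(T))
    S=W[(W[:,2]>.045)&(W[:,2]<.060)].astype(np.float32); print('body',cv2.minAreaRect(S[:,:2]*1000))
E
```

```text
lid [ 0.4173 -0.0034  0.02  ] (array([ 0.41728752, -0.0037735 ]), np.float64(0.02836867729793716)) 0.0206
lid [0.429  0.2134 0.02  ] (array([0.42862448, 0.21366429]), np.float64(0.02819787197518213)) 0.0203
lid [0.4455 0.323  0.02  ] (array([0.44573214, 0.32451842]), np.float64(0.029112517443476333)) 0.0206
lid [0.4531 0.1104 0.02  ] (array([0.45274035, 0.1103967 ]), np.float64(0.0270979463079452)) 0.0205
lid [0.4549 0.4564 0.02  ] (array([0.49742955, 0.52445778]), np.float64(0.10215475664948018)) 0.0271
hist [(0.03, 312), (0.034, 48), (0.038, 41), (0.042, 54), (0.046, 59), (0.05, 470), (0.054, 657), (0.058, 88), (0.062, 37), (0.066, 90), (0.07, 203), (0.074, 28), (0.078, 0), (0.082, 0)]
rim [0.61496292 0.23245751 0.08848062] [0.48470332 0.12091666] [0.63877488 0.255177  ] [0.5617391  0.18804683] (array([0.5547343, 0.1858834]), np.float64(0.08564812749712988))
body ((619.9772338867188, 238.833251953125), (63.61125183105469, 58.72372055053711), 85.4606704711914)
hist [(0.03, 236), (0.034, 29), (0.038, 23), (0.042, 28), (0.046, 48), (0.05, 462), (0.054, 553), (0.058, 234), (0.062, 41), (0.066, 128), (0.07, 289), (0.074, 41), (0.078, 0), (0.082, 0)]
rim [0.61096706 0.14308019 0.0804193 ] [0.48470332 0.12091666] [0.63539318 0.16418681] [0.56004825 0.14255174] (array([0.56734139, 0.13552162]), np.float64(0.05137596840724681))
body ((612.52392578125, 143.79409790039062), (62.1389274597168, 59.379268646240234), 87.29193115234375)
hist [(0.03, 405), (0.034, 21), (0.038, 38), (0.042, 46), (0.046, 71), (0.05, 329), (0.054, 351), (0.058, 322), (0.062, 74), (0.066, 139), (0.07, 310), (0.074, 54), (0.078, 0), (0.082, 0)]
rim [ 0.59771968 -0.04017485  0.07961415] [ 0.48470332 -0.07051991] [0.6258177  0.12091666] [0.55526051 0.02519838] (array([0.55601932, 0.02042317]), np.float64(0.08175589876527747))
body ((600.5956420898438, -44.566917419433594), (61.83319091796875, 61.42872619628906), 86.29835510253906)
```

```bash
python3 -m handwheel '{"hand":[1,1,1,1,1,1,1,1,1,1,1,1],"translation":[[50,-9,-210],[50,-9,-210],[50,-9,-210],[50,-9,-210],[50,-9,-210],[50,-9,-210],[50,-9,-210],[50,-9,-210],[50,-9,-210],[50,-9,-210],[50,-9,-210],[50,-9,-210]],"turn":[[0,0,1.5],[0,0,1.5],[0,0,1.5],[0,0,1.5],[0,0,1.5],[0,0,1.5],[0,0,1.5],[0,0,1.5],[0,0,1.5],[0,0,1.5],[0,0,1.5],[0,0,1.5]]}' 25
python3 -m handwheel '{"hand":[1,1,1,1,1,1,1,1,0,0,0,0],"translation":[[0,0,0],[0,0,0],[0,0,-15],[0,0,-30],[0,0,-45],[0,0,-60],[0,0,-75],[0,0,-75],[0,0,-75],[0,0,-75],[0,0,-75],[0,0,-75]],"turn":[[0,0,1],[0,0,1],[0,0,1],[0,0,1],[0,0,1],[0,0,1],[0,0,1],[0,0,1],[0,0,1],[0,0,1],[0,0,1],[0,0,1]]}' 25
```

```text
time: 12.73
position: [0.4524, 0.1084, 0.0992]
tool_rot: [0.73, 0.683, 0.002, -0.003]
ft_force: [0.2, -0.1, 1.4]
grip_width: 0.0873
grip_force: 0.0
time: 13.73
position: [0.452, 0.1097, 0.0253]
tool_rot: [0.316, 0.949, 0.001, -0.003]
ft_force: [-0.7, 0.1, -0.5]
grip_width: 0.0684
grip_force: 0.0
```

```bash
python3 -m handwheel '{"hand":[0,0,0,0,0,0,0,0,0,0,0,0],"translation":[[0,0,0],[0,0,0],[0,0,40],[0,0,80],[0,0,120],[30,-2,150],[60,-4,180],[100,-6,205],[140,-8,205],[180,-10,205],[218,-10,205],[218,-10,205]],"turn":[[0,0,0],[0,0,0],[0,0,0],[0,0,0],[0,0,0],[0,0,0],[0,0,0],[0,0,0],[0,0,0],[0,0,0],[0,0,0],[0,0,0]]}' 25
python3 - <<'E'
from h import *
shot('wrist','w9'); o=robot.get_obs(); print(o['position'],o['q'].round(2),o['grip_width'])
z=load('w9')
cv2.imwrite('pics/w9c.png',cv2.resize(z['p'][:300,:,::-1],(800,469)))
X=cloud(z)
for n,c in [('S',(.620,.238)),('M',(.614,.143)),('L',(.600,-.0445))]:
    D=np.hypot(X[...,0]-c[0],X[...,1]-c[1]); W=X[(D<.04)&(X[...,2]>.045)&(X[...,2]<.085)]; print(n,len(W))
    if len(W)<50: continue
    print('hist',[(round(float(a),3),int(k)) for k,a in zip(*np.histogram(W[:,2],bins=np.arange(.045,.085,.002)))])
    T=W[(W[:,2]>.068)]; print('rim',T.mean(0),np.median(T[:,2]),(T[:,:2].min(0)+T[:,:2].max(0))/2,np.ptp(T[:,:2],axis=0), circ(T))
    S=W[(W[:,2]<.060)].astype(np.float32); print('body',cv2.minAreaRect(S[:,:2]*1000))
E
```

```text
time: 14.73
position: [0.6774, 0.0993, 0.2301]
tool_rot: [0.316, 0.949, 0.003, 0.002]
ft_force: [1.7, -0.9, -0.9]
grip_width: 0.0585
grip_force: 25.0
[0.67278455 0.09978011 0.22940233] [-0.02  0.62  1.29  0.    1.23 -0.95] 0.05856742876676426
S 2975
hist [(0.045, 13), (0.047, 14), (0.049, 78), (0.051, 254), (0.053, 1428), (0.055, 392), (0.057, 45), (0.059, 138), (0.061, 18), (0.063, 22), (0.065, 42), (0.067, 82), (0.069, 102), (0.071, 170), (0.073, 171), (0.075, 6), (0.077, 0), (0.079, 0), (0.081, 0), (0.083, 0)]
rim [0.62191906 0.23758323 0.07203933] 0.07245725106233761 [0.62215721 0.23856191] [0.03355381 0.03304405] (array([0.6220687 , 0.23811905]), np.float64(0.013147640961985715))
body ((622.0555419921875, 238.46005249023438), (62.626258850097656, 62.62866973876953), 85.37809753417969)
M 3175
hist [(0.045, 0), (0.047, 2), (0.049, 73), (0.051, 256), (0.053, 1201), (0.055, 356), (0.057, 136), (0.059, 362), (0.061, 13), (0.063, 7), (0.065, 49), (0.067, 100), (0.069, 125), (0.071, 250), (0.073, 240), (0.075, 5), (0.077, 0), (0.079, 0), (0.081, 0), (0.083, 0)]
rim [0.61526417 0.14389826 0.07207546] 0.07254233609285643 [0.61488584 0.14400848] [0.04020523 0.04102513] (array([0.61511318, 0.14401772]), np.float64(0.017046841170242293))
body ((615.2321166992188, 144.11111450195312), (62.70435333251953, 62.20991516113281), 86.50489807128906)
L 2247
hist [(0.045, 38), (0.047, 31), (0.049, 84), (0.051, 159), (0.053, 556), (0.055, 147), (0.057, 87), (0.059, 308), (0.061, 48), (0.063, 54), (0.065, 75), (0.067, 101), (0.069, 131), (0.071, 214), (0.073, 207), (0.075, 7), (0.077, 0), (0.079, 0), (0.081, 0), (0.083, 0)]
rim [ 0.60123115 -0.04324023  0.07198649] 0.07233836714222974 [ 0.60043491 -0.04556177] [0.04782571 0.05006922] (array([ 0.6015774 , -0.04445307]), np.float64(0.02063743669041618))
body ((601.6221923828125, -43.82527160644531), (61.53346252441406, 62.89232635498047), 86.4017333984375)
```

View pics/w9c.png

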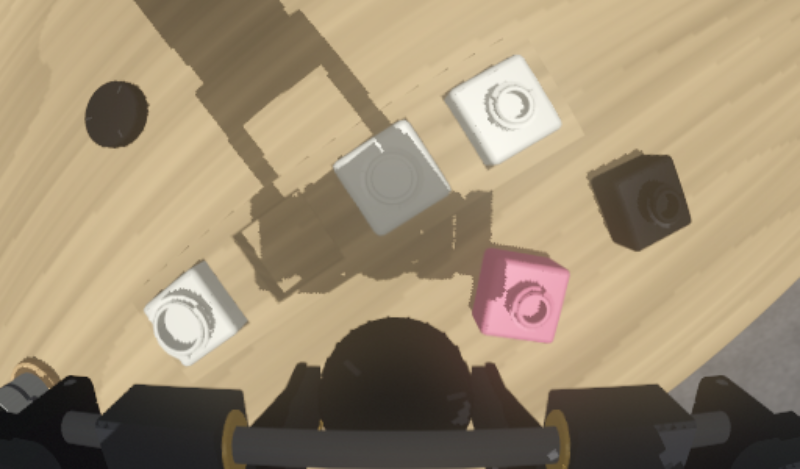

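Four necks are clear, including the pink and black look-alikes which I leave. I'm bringing the lid above the middle pot.

```bash
python3 -m handwheel '{"hand":[0,0,0,0,0,0,0],"translation":[[-28,22,-40],[-56,44,-80],[-56,44,-110],[-56,44,-119],[-56,44,-119],[-56,44,-119],[-56,44,-119]],"turn":[[0,0,0],[0,0,0],[0,0,0],[0,0,0],[0,0,0],[0,0,0],[0,0,0]]}' 25
python3 -c "
from h import *
o=robot.get_obs();print(o['position'],o['ft_force'],o['q'].round(2))"
```

```text
time: 15.37
position: [0.6147, 0.1442, 0.1128]
tool_rot: [0.315, 0.949, 0.002, -0.002]
ft_force: [0.8, 0.2, 0.0]
grip_width: 0.0585
grip_force: 25.0
[0.61466848 0.14419541 0.112836  ] [0.76172947 0.24242045 0.02952187] [ 0.05  0.7   1.52  0.01  0.93 -0.88]
```

```bash
python3 -m handwheel '{"hand":[0,0,0,0,0,0],"translation":[[0.4,0,-5],[0.4,0,-9],[0.4,0,-12],[0.4,0,-15],[0.4,0,-18],[0.4,0,-18]],"turn":[[0,0,0],[0,0,0],[0,0,0],[0,0,0],[0,0,0],[0,0,0]]}' 25
python3 -m handwheel '{"hand":[0,0,0,0,0],"translation":[[0,0,-2],[0,0,-4],[0,0,-6],[0,0,-8],[0,0,-8]],"turn":[[0,0,0],[0,0,0],[0,0,0],[0,0,0],[0,0,0]]}' 25
```

```text
time: 15.87
position: [0.6135, 0.1442, 0.0925]
tool_rot: [0.315, 0.949, 0.001, -0.004]
ft_force: [0.1, 0.2, -0.2]
grip_width: 0.0586
grip_force: 25.0
time: 16.28
position: [0.6135, 0.1443, 0.0846]
tool_rot: [0.315, 0.949, 0.001, -0.004]
ft_force: [-0.4, 0.5, -1.0]
grip_width: 0.0585
grip_force: 25.0
```

```bash
python3 -m handwheel '{"hand":[0,0,0,0,0],"translation":[[0,0,-2],[0,0,-3.5],[0,0,-5],[0,0,-7],[0,0,-7]],"turn":[[0,0,0],[0,0,0],[0,0,0],[0,0,0],[0,0,0]]}' 25
```

```text
time: 16.7
position: [0.614, 0.1443, 0.0813]
tool_rot: [0.315, 0.949, 0.001, -0.003]
ft_force: [-5.8, -0.8, 16.5]
grip_width: 0.0584
grip_force: 25.0
```

```bash
python3 -m handwheel '{"hand":[0,0,0,0,0,0,0,0,0],"translation":[[1,0,2],[1,0,2],[1,0,2],[1,0,2],[1,0,2],[1,0,2],[1,0,2],[1,0,2],[1,0,2]],"turn":[[0,0,0],[0,0,-0.1],[0,0,-0.2],[0,0,-0.3],[0,0,-0.4],[0,0,-0.5],[0,0,-0.6],[0,0,-0.7],[0,0,-0.7]]}' 25
python3 -c "
from h import *
o=robot.get_obs();print(o['position'],o['ft_force'],o['moment'])"
```

```text
time: 17.45
position: [0.6166, 0.1441, 0.0815]
tool_rot: [0.623, 0.782, 0.004, -0.001]
ft_force: [-0.2, 0.6, 5.3]
grip_width: 0.0584
grip_force: 25.0
[0.61655258 0.14405586 0.08148983] [-0.1853797   0.56667342  5.29224647] [-0.13177104 -0.14117578 -0.00428587]
```

It drops over, does not bite and doesn't come down when turned, so this lid is too large for the middle pot and is the large lid. Take it to the large pot.

```bash
python3 -m handwheel '{"hand":[0,0,0,0,0,0,0,0,0,0,0,0],"translation":[[0,0,20],[0,0,40],[-4,-40,45],[-8,-80,45],[-12,-120,45],[-15,-160,40],[-15,-188,30],[-15,-188,30],[-15,-188,30],[-15,-188,30],[-15,-188,30],[-15,-188,30]],"turn":[[0,0,0],[0,0,0.1],[0,0,0.2],[0,0,0.3],[0,0,0.4],[0,0,0.5],[0,0,0.5],[0,0,0.5],[0,0,0.5],[0,0,0.5],[0,0,0.5],[0,0,0.5]]}' 25
python3 -c "
from h import *
o=robot.get_obs();print(o['position'],o['ft_force'],o['q'].round(2))"
```

```text
time: 18.45
position: [0.6, -0.0422, 0.1104]
tool_rot: [0.407, 0.913, 0.002, -0.003]
ft_force: [0.1, -0.2, -0.9]
grip_width: 0.0581
grip_force: 25.0
[ 0.59998478 -0.04220102  0.11038464] [ 0.13188221 -0.19631565 -0.88610276] [-0.26  0.67  1.6   0.01  0.88 -0.99]
```

```bash
python3 -m handwheel '{"hand":[0,0,0,0,0,0],"translation":[[1.2,-2,-5],[1.2,-2,-10],[1.2,-2,-14],[1.2,-2,-18],[1.2,-2,-21],[1.2,-2,-21]],"turn":[[0,0,0],[0,0,0],[0,0,0],[0,0,0],[0,0,0],[0,0,0]]}' 25
python3 -m handwheel '{"hand":[0,0,0,0],"translation":[[0,0,-2],[0,0,-3],[0,0,-4],[0,0,-4]],"turn":[[0,0,0],[0,0,0],[0,0,0],[0,0,0]]}' 25
```

```text
time: 18.95
position: [0.6008, -0.0454, 0.0889]
tool_rot: [0.408, 0.913, 0.002, -0.004]
ft_force: [-0.9, 0.2, 2.3]
grip_width: 0.0585
grip_force: 25.0
time: 19.28
position: [0.601, -0.0455, 0.0881]
tool_rot: [0.408, 0.913, 0.002, -0.003]
ft_force: [-5.0, 1.8, 19.2]
grip_width: 0.0584
grip_force: 25.0
```

```bash
python3 -m handwheel '{"hand":[0,0,0,0,0,0,0,0,0,0,0,0],"translation":[[-0.7,0.5,1],[-0.7,0.5,0.6],[-0.7,0.5,0.2],[-0.7,0.5,-0.2],[-0.7,0.5,-0.6],[-0.7,0.5,-1],[-0.7,0.5,-1.4],[-0.7,0.5,-1.8],[-0.7,0.5,-2.2],[-0.7,0.5,-2.6],[-0.7,0.5,-3],[-0.7,0.5,-3.4]],"turn":[[0,0,-0.12],[0,0,-0.24],[0,0,-0.36],[0,0,-0.48],[0,0,-0.6],[0,0,-0.72],[0,0,-0.84],[0,0,-0.96],[0,0,-1.08],[0,0,-1.2],[0,0,-1.32],[0,0,-1.44]]}' 30
python3 -c "
from h import *
o=robot.get_obs();print(o['position'],o['ft_force'],o['moment'],o['q'].round(2))"
```

```text
time: 20.28
position: [0.6011, -0.0456, 0.0832]
tool_rot: [0.91, 0.415, 0.004, -0.001]
ft_force: [-1.5, 0.6, 10.0]
grip_width: 0.0582
grip_force: 30.0
[ 0.60112285 -0.04557678  0.0832402 ] [-1.46698233  0.60098587 10.00313879] [0.11277248 0.08149589 0.32695597] [-0.26  0.71  1.61  0.01  0.81  0.45]
```

```bash
python3 -m handwheel '{"hand":[0,0,0,0,0,0,0,0,0,0,0,0],"translation":[[0,0,-0.4],[0,0,-0.8],[0,0,-1.2],[0,0,-1.5],[0,0,-1.9],[0,0,-2.2],[0,0,-2.2],[0,0,-2.2],[0,0,-2.2],[0,0,-2.2],[0,0,-2.2],[0,0,-2.2]],"turn":[[0,0,-0.12],[0,0,-0.24],[0,0,-0.36],[0,0,-0.48],[0,0,-0.6],[0,0,-0.72],[0,0,-0.84],[0,0,-0.96],[0,0,-1.08],[0,0,-1.2],[0,0,-1.2],[0,0,-1.2]]}' 40
python3 -c "
from h import *
o=robot.get_obs();print(o['position'],o['ft_force'],o['moment'],o['q'].round(2))"
```

```text
time: 21.28
position: [0.6023, -0.0457, 0.0814]
tool_rot: [0.986, -0.169, 0.006, 0.001]
ft_force: [0.1, 0.4, 8.9]
grip_width: 0.0578
grip_force: 40.0
[ 0.60226873 -0.04574778  0.08143535] [0.11366268 0.37872403 8.93184614] [ 0.01336459  0.1289522  -0.02385407] [-0.26  0.71  1.62 -0.    0.8   1.65]
```

```bash
python3 -m handwheel '{"hand":[0,0,0,0,0,0],"translation":[[0,0,-0.3],[0,0,-0.6],[0,0,-0.6],[0,0,-0.6],[0,0,-0.6],[0,0,-0.6]],"turn":[[0,0,-0.1],[0,0,-0.2],[0,0,-0.3],[0,0,-0.4],[0,0,-0.5],[0,0,-0.5]]}' 40
python3 -c "
from h import *
o=robot.get_obs();print(o['position'],o['ft_force'],o['moment'],o['q'].round(2))"
```

```text
time: 21.78
position: [0.6027, -0.0463, 0.0814]
tool_rot: [0.913, -0.409, 0.006, 0.002]
ft_force: [-0.2, -0.8, 10.8]
grip_width: 0.0579
grip_force: 40.0
[ 0.60270546 -0.04628589  0.0813794 ] [-0.23920193 -0.81483192 10.7930385 ] [-0.26533527  0.2363161  -0.22499825] [-0.26  0.71  1.61 -0.01  0.8   2.16]
```

```bash
python3 -m handwheel '{"hand":[0.9,0.9,0.9,0.9,0.9,0.9,0.9,0.9,0.9,0.9,0.9,0.9],"translation":[[0,0,0],[0,0,0],[0,0,0],[0,0,0],[0,0,30],[-40,15,60],[-80,30,90],[-120,40,120],[-150,42,140],[-185,42,140],[-185,42,140],[-185,42,140]],"turn":[[0,0,0],[0,0,0],[0,0,0],[0,0,0],[0,0,0],[0,0,0.12],[0,0,0.24],[0,0,0.36],[0,0,0.48],[0,0,0.6],[0,0,0.72],[0,0,0.85]]}' 30
python3 - <<'E'
from h import *
shot('wrist','w10'); o=robot.get_obs(); print(o['position'],o['q'].round(2)); z=load('w10')
for a in lids(z): print('lid',a[0].round(4),a[1],a[2].round(4))
X=cloud(z); D=np.hypot(X[...,0]-.602,X[...,1]+.0445)
m=(D<.04)&(X[...,2]>.06)&(z['p'].max(2)<110); W=X[m];print(len(W))
T=W[W[:,2]>.07]; c=T.mean(0); A=np.c_[T[:,:2]-c[:2],np.ones(len(T))]; print(c,np.median(T[:,2]),np.linalg.lstsq(A,T[:,2],rcond=None)[0],np.ptp(T,axis=0))
E
```

```text
time: 22.78
position: [0.4103, -0.0018, 0.2194]
tool_rot: [1.0, 0.006, 0.002, -0.0]
ft_force: [0.0, -0.4, 0.6]
grip_width: 0.0783
grip_force: 0.0
[ 0.41282618 -0.00246976  0.21931393] [-0.28  0.28  1.97  0.    0.89  1.27]
lid [ 0.4175 -0.0055  0.02  ] (array([ 0.41700519, -0.00536191]), np.float64(0.0286162088612733)) 0.0207
lid [0.429  0.2086 0.02  ] (array([0.42856917, 0.21097015]), np.float64(0.02944737078057945)) 0.0204
lid [0.4452 0.3182 0.02  ] (array([0.44549146, 0.32159478]), np.float64(0.03038631203011651)) 0.0205
1612
[ 0.59020222 -0.04487999  0.07626431] 0.07639478968433916 [ 0.03103721 -0.00840137  0.07626431] [0.03626314 0.05698726 0.00919356]
```

Large lid's top is at 0.0764 (home). Next lid A.

```bash
python3 -m handwheel '{"hand":[1,1,1,1,1,1,1,1,1,1,1,1],"translation":[[4,-2,-20],[4,-2,-60],[4,-2,-100],[4,-2,-119],[4,-2,-119],[4,-2,-119],[4,-2,-119],[4,-2,-119],[4,-2,-119],[4,-2,-119],[4,-2,-119],[4,-2,-119]],"turn":[[0,0,1.5],[0,0,1.5],[0,0,1.5],[0,0,1.5],[0,0,1.5],[0,0,1.5],[0,0,1.5],[0,0,1.5],[0,0,1.5],[0,0,1.5],[0,0,1.5],[0,0,1.5]]}' 25
python3 -m handwheel '{"hand":[1,1,1,1,1,1,0,0,0,0,0,0],"translation":[[0,0,-15],[0,0,-30],[0,0,-45],[0,0,-60],[0,0,-76],[0,0,-76],[0,0,-76],[0,0,-76],[0,0,-76],[0,0,-76],[0,0,-76],[0,0,-76]],"turn":[[0,0,0.65],[0,0,0.65],[0,0,0.65],[0,0,0.65],[0,0,0.65],[0,0,0.65],[0,0,0.65],[0,0,0.65],[0,0,0.65],[0,0,0.65],[0,0,0.65],[0,0,0.65]]}' 25
```

```text
time: 23.83
position: [0.4199, -0.0053, 0.0994]
tool_rot: [0.729, 0.685, 0.003, -0.002]
ft_force: [-0.1, -0.2, 0.1]
grip_width: 0.0872
grip_force: 0.0
time: 24.83
position: [0.4197, -0.0053, 0.0246]
tool_rot: [0.474, 0.881, 0.002, -0.002]
ft_force: [-1.0, 0.2, 4.1]
grip_width: 0.0584
grip_force: 25.0
```

```bash
python3 -m handwheel '{"hand":[0,0,0,0,0,0,0,0,0,0,0,0],"translation":[[0,0,35],[0,0,75],[30,20,95],[60,45,95],[90,70,95],[120,92,95],[150,115,95],[180,135,95],[197,148,90],[197,148,86],[197,148,86],[197,148,86]],"turn":[[0,0,0],[0,0,0],[0,0,0.1],[0,0,0.2],[0,0,0.3],[0,0,0.3],[0,0,0.3],[0,0,0.3],[0,0,0.3],[0,0,0.3],[0,0,0.3],[0,0,0.3]]}' 25
python3 -m handwheel '{"hand":[0,0,0],"translation":[[0,0,0],[0,0,-4],[0,0,-8]],"turn":[[0,0,0],[0,0,0],[0,0,0]]}' 25
```

```text
time: 25.83
position: [0.6144, 0.1425, 0.1092]
tool_rot: [0.336, 0.942, 0.001, -0.005]
ft_force: [-0.2, 0.2, -1.5]
grip_width: 0.0582
grip_force: 25.0
time: 26.08
position: [0.616, 0.1421, 0.1022]
tool_rot: [0.337, 0.942, 0.001, -0.003]
ft_force: [1.6, -0.1, -0.7]
grip_width: 0.0583
grip_force: 25.0
```

```bash
python3 -m handwheel '{"hand":[0,0,0,0],"translation":[[0,0,-2],[0,0,-4],[0,0,-6],[0,0,-6]],"turn":[[0,0,0],[0,0,0],[0,0,0],[0,0,0]]}' 25
python3 -m handwheel '{"hand":[0,0,0,0],"translation":[[0,0,-1.5],[0,0,-3],[0,0,-4],[0,0,-4]],"turn":[[0,0,0],[0,0,0],[0,0,0],[0,0,0]]}' 25
```

```text
time: 26.42
position: [0.616, 0.1426, 0.0954]
tool_rot: [0.336, 0.942, 0.001, -0.004]
ft_force: [0.1, 0.4, -0.5]
grip_width: 0.0581
grip_force: 25.0
time: 26.75
position: [0.6162, 0.1428, 0.0917]
tool_rot: [0.336, 0.942, 0.001, -0.004]
ft_force: [-0.7, 0.9, -0.3]
grip_width: 0.058
grip_force: 25.0
```

Not the small one. Descending further.

```bash
python3 -m handwheel '{"hand":[0,0,0,0],"translation":[[0,0,-2],[0,0,-3],[0,0,-4],[0,0,-4]],"turn":[[0,0,0],[0,0,0],[0,0,0],[0,0,0]]}' 25
python3 -m handwheel '{"hand":[0,0,0,0],"translation":[[0,0,-1.5],[0,0,-2.5],[0,0,-3.5],[0,0,-3.5]],"turn":[[0,0,0],[0,0,0],[0,0,0],[0,0,0]]}' 25
```

```text
time: 27.08
position: [0.6163, 0.1428, 0.0878]
tool_rot: [0.336, 0.942, 0.001, -0.003]
ft_force: [-0.3, -0.8, 0.6]
grip_width: 0.0584
grip_force: 25.0
time: 27.42
position: [0.6166, 0.1428, 0.087]
tool_rot: [0.336, 0.942, 0.001, -0.003]
ft_force: [-3.5, -0.5, 12.8]
grip_width: 0.0583
grip_force: 25.0
```

```bash
python3 -m handwheel '{"hand":[0,0,0,0,0,0,0,0,0,0,0,0],"translation":[[-0.5,0,0.8],[-0.5,0,0.4],[-0.5,0,0],[-0.5,0,-0.4],[-0.5,0,-0.8],[-0.5,0,-1.2],[-0.5,0,-1.6],[-0.5,0,-2],[-0.5,0,-2.4],[-0.5,0,-2.8],[-0.5,0,-3.2],[-0.5,0,-3.5]],"turn":[[0,0,-0.12],[0,0,-0.24],[0,0,-0.36],[0,0,-0.48],[0,0,-0.6],[0,0,-0.72],[0,0,-0.84],[0,0,-0.96],[0,0,-1.08],[0,0,-1.2],[0,0,-1.32],[0,0,-1.44]]}' 35
python3 -m handwheel '{"hand":[0,0,0,0,0,0,0],"translation":[[0,0,-0.3],[0,0,-0.6],[0,0,-0.6],[0,0,-0.6],[0,0,-0.6],[0,0,-0.6],[0,0,-0.6]],"turn":[[0,0,-0.12],[0,0,-0.24],[0,0,-0.36],[0,0,-0.48],[0,0,-0.6],[0,0,-0.72],[0,0,-0.72]]}' 40
python3 -c "
from h import *
o=robot.get_obs();print(o['position'],o['ft_force'],o['moment'],o['q'].round(2))"
```

```text
time: 28.42
position: [0.6155, 0.1415, 0.0826]
tool_rot: [0.875, 0.484, 0.002, -0.001]
ft_force: [-3.3, -2.8, 10.4]
grip_width: 0.0582
grip_force: 35.0
time: 29.0
position: [0.6156, 0.1431, 0.0825]
tool_rot: [0.989, 0.145, 0.004, -0.001]
ft_force: [-4.3, -0.7, 11.2]
grip_width: 0.0576
grip_force: 40.0
[0.61561015 0.14305026 0.08253666] [-4.31162283 -0.67519839 11.1833449 ] [ 0.02893422  0.65763952 -0.11343624] [0.05 0.74 1.54 0.   0.86 1.33]
```

```bash
python3 -m handwheel '{"hand":[0.9,0.9,0.9,0.9,0.9,0.9,0.9,0.9,0.9,0.9,0.9,0.9],"translation":[[0,0,0],[0,0,0],[0,0,0],[0,0,0],[0,0,30],[-40,15,60],[-80,30,90],[-120,40,120],[-150,50,140],[-190,67,140],[-190,67,140],[-190,67,140]],"turn":[[0,0,0],[0,0,0],[0,0,0],[0,0,0],[0,0,0],[0,0,0],[0,0,0],[0,0,0],[0,0,0],[0,0,0],[0,0,0],[0,0,0]]}' 30
python3 - <<'E'
from h import *
shot('wrist','w11'); o=robot.get_obs(); print(o['position'],o['q'].round(2)); z=load('w11')
for a in lids(z): print('lid',a[0].round(4),a[1],a[2].round(4))
X=cloud(z); D=np.hypot(X[...,0]-.615,X[...,1]-.144)
m=(D<.04)&(X[...,2]>.06)&(z['p'].max(2)<110); W=X[m];print(len(W))
T=W[W[:,2]>.07]; c=T.mean(0); A=np.c_[T[:,:2]-c[:2],np.ones(len(T))]; print(c,np.median(T[:,2]),np.linalg.lstsq(A,T[:,2],rcond=None)[0],np.ptp(T,axis=0))
E
```

```text
time: 30.0
position: [0.4201, 0.2109, 0.2211]
tool_rot: [0.989, 0.149, 0.002, -0.001]
ft_force: [0.0, -0.5, -0.3]
grip_width: 0.0782
grip_force: 0.0
[0.42334029 0.21048902 0.22090135] [0.22 0.35 1.83 0.   0.95 1.5 ]
lid [0.4291 0.2158 0.02  ] (array([0.42853114, 0.21541397]), np.float64(0.028527439239561865)) 0.0207
lid [0.4465 0.3253 0.02  ] (array([0.44628914, 0.32616965]), np.float64(0.028619667799482225)) 0.0204
lid [0.456  0.4582 0.02  ] (array([0.53954638, 0.58441838]), np.float64(0.16627798971181978)) 0.0331
2415
[0.61425791 0.14546646 0.07818083] 0.0784550367814777 [ 0.02427109 -0.01726738  0.07818083] [0.05991588 0.05855108 0.01102696]
```

Middle lid is home (top 0.0784). Next lid C.

```bash
python3 -m handwheel '{"hand":[1,1,1,1,1,1,1,1,1,1,1,1],"translation":[[4,5,-20],[4,5,-60],[4,5,-100],[4,5,-120],[4,5,-120],[4,5,-120],[4,5,-120],[4,5,-120],[4,5,-120],[4,5,-120],[4,5,-120],[4,5,-120]],"turn":[[0,0,1.5],[0,0,1.5],[0,0,1.5],[0,0,1.5],[0,0,1.5],[0,0,1.5],[0,0,1.5],[0,0,1.5],[0,0,1.5],[0,0,1.5],[0,0,1.5],[0,0,1.5]]}' 25
python3 -m handwheel '{"hand":[1,1,1,1,1,1,1,0,0,0,0,0],"translation":[[0,0,-15],[0,0,-30],[0,0,-45],[0,0,-60],[0,0,-76],[0,0,-76],[0,0,-76],[0,0,-76],[0,0,-76],[0,0,-76],[0,0,-76],[0,0,-76]],"turn":[[0,0,0.8],[0,0,0.8],[0,0,0.8],[0,0,0.8],[0,0,0.8],[0,0,0.8],[0,0,0.8],[0,0,0.8],[0,0,0.8],[0,0,0.8],[0,0,0.8],[0,0,0.8]]}' 25
```

```text
time: 31.05
position: [0.4316, 0.2144, 0.0996]
tool_rot: [0.621, 0.784, 0.003, -0.002]
ft_force: [0.4, 0.0, 0.1]
grip_width: 0.0869
grip_force: 0.0
time: 32.05
position: [0.4302, 0.2148, 0.0244]
tool_rot: [0.27, 0.963, 0.001, -0.003]
ft_force: [0.5, -0.2, -0.5]
grip_width: 0.0615
grip_force: 0.0
```

```bash
python3 -m handwheel '{"hand":[0,0,0,0,0,0,0,0,0,0,0,0],"translation":[[0,0,0],[0,0,0],[0,0,35],[0,0,75],[40,5,95],[80,10,95],[120,14,95],[160,19,95],[193,23,90],[193,23,86],[193,23,86],[193,23,86]],"turn":[[0,0,0],[0,0,0],[0,0,0],[0,0,0],[0,0,0],[0,0,0],[0,0,0],[0,0,0],[0,0,0],[0,0,0],[0,0,0],[0,0,0]]}' 25
python3 -m handwheel '{"hand":[0,0,0,0,0],"translation":[[0,0,0],[0,0,-4],[0,0,-8],[0,0,-10],[0,0,-10]],"turn":[[0,0,0],[0,0,0],[0,0,0],[0,0,0],[0,0,0]]}' 25
```

```text
time: 33.05
position: [0.6208, 0.2375, 0.1092]
tool_rot: [0.27, 0.963, 0.0, -0.005]
ft_force: [-0.5, -0.1, 0.2]
grip_width: 0.0583
grip_force: 25.0
time: 33.47
position: [0.6219, 0.2378, 0.0997]
tool_rot: [0.269, 0.963, 0.001, -0.004]
ft_force: [0.2, 0.6, -0.1]
grip_width: 0.0578
grip_force: 25.0
```

```bash
python3 -m handwheel '{"hand":[0,0,0,0,0],"translation":[[1,0,-1.5],[1,0,-3],[1,0,-4.5],[1,0,-6],[1,0,-6]],"turn":[[0,0,0],[0,0,0],[0,0,0],[0,0,0],[0,0,0]]}' 25
python3 -m handwheel '{"hand":[0,0,0,0,0],"translation":[[0,0,-1.5],[0,0,-3],[0,0,-4.5],[0,0,-4.5],[0,0,-4.5]],"turn":[[0,0,0],[0,0,0],[0,0,0],[0,0,0],[0,0,0]]}' 25
```

```text
time: 33.88
position: [0.6239, 0.2377, 0.0941]
tool_rot: [0.27, 0.963, 0.001, -0.004]
ft_force: [1.1, 0.6, 0.0]
grip_width: 0.0579
grip_force: 25.0
time: 34.3
position: [0.6238, 0.2378, 0.0897]
tool_rot: [0.27, 0.963, 0.001, -0.004]
ft_force: [-0.3, 0.1, -0.9]
grip_width: 0.058
grip_force: 25.0
```

```bash
python3 -m handwheel '{"hand":[0,0,0,0],"translation":[[0,0,-1.5],[0,0,-3],[0,0,-3.5],[0,0,-3.5]],"turn":[[0,0,0],[0,0,0],[0,0,0],[0,0,0]]}' 25
python3 -m handwheel '{"hand":[0,0,0,0],"translation":[[0,0,-1],[0,0,-2],[0,0,-4],[0,0,-4]],"turn":[[0,0,0],[0,0,0],[0,0,0],[0,0,0]]}' 25
```

```text
time: 34.63
position: [0.624, 0.2379, 0.0874]
tool_rot: [0.27, 0.963, 0.001, -0.003]
ft_force: [-1.6, -1.1, 5.4]
grip_width: 0.0583
grip_force: 25.0
time: 34.97
position: [0.6243, 0.2379, 0.0865]
tool_rot: [0.269, 0.963, 0.001, -0.003]
ft_force: [-5.9, -1.1, 19.7]
grip_width: 0.0583
grip_force: 25.0
```

Resting about 3 mm above home, so it looks like the fit. Turn it.

```bash
python3 -m handwheel '{"hand":[0,0,0,0,0,0,0,0,0,0,0,0],"translation":[[-0.8,0,2],[-0.8,0,1.6],[-0.8,0,1.2],[-0.8,0,0.8],[-0.8,0,0.4],[-0.8,0,0],[-0.8,0,-0.2],[-0.8,0,-0.4],[-0.8,0,-0.4],[-0.8,0,-0.4],[-0.8,0,-0.4],[-0.8,0,-0.4]],"turn":[[0,0,-0.12],[0,0,-0.24],[0,0,-0.36],[0,0,-0.48],[0,0,-0.6],[0,0,-0.72],[0,0,-0.84],[0,0,-0.96],[0,0,-1.08],[0,0,-1.2],[0,0,-1.32],[0,0,-1.44]]}' 35
python3 -c "
from h import *
o=robot.get_obs();print(o['position'],o['ft_force'],o['moment'],o['q'].round(2))"
```

```text
time: 35.97
position: [0.6233, 0.2373, 0.0843]
tool_rot: [0.839, 0.544, 0.003, -0.001]
ft_force: [-4.6, -1.8, 12.6]
grip_width: 0.0581
grip_force: 35.0
[0.62329724 0.237346   0.08433913] [-4.5792093  -1.76932499 12.57193499] [-0.36305673  0.59666523  0.12237841] [0.19 0.77 1.44 0.01 0.93 0.61]
```

```bash
python3 -m handwheel '{"hand":[0,0,0,0,0,0,0],"translation":[[-0.5,0.3,0],[-0.5,0.3,-0.2],[-0.5,0.3,-0.2],[-0.5,0.3,-0.2],[-0.5,0.3,-0.2],[-0.5,0.3,-0.2],[-0.5,0.3,-0.2]],"turn":[[0,0,-0.12],[0,0,-0.24],[0,0,-0.36],[0,0,-0.48],[0,0,-0.6],[0,0,-0.72],[0,0,-0.72]]}' 40
python3 -m handwheel '{"hand":[0.9,0.9,0.9,0.9,0.9,0.9,0.9,0.9,0.9,0.9,0.9,0.9],"translation":[[0,0,0],[0,0,0],[0,0,0],[0,0,0],[0,0,30],[-40,-15,70],[-80,-40,110],[-120,-60,150],[-150,-90,190],[-190,-110,210],[-210,-120,220],[-210,-120,220]],"turn":[[0,0,0],[0,0,0],[0,0,0],[0,0,0],[0,0,0],[0,0,-0.1],[0,0,-0.2],[0,0,-0.3],[0,0,-0.37],[0,0,-0.37],[0,0,-0.37],[0,0,-0.37]]}' 30
python3 - <<'E'
from h import *
shot('wrist','w12'); shot('side','s3'); o=robot.get_obs(); print(o['position'],o['q'].round(2)); z=load('w12')
for a in lids(z): print('lid',a[0].round(4),a[1],a[2].round(4))
X=cloud(z)
for c,h in [((.6221,.2384),.080),((.6151,.144),.078),((.6014,-.0442),.076)]:
    D=np.hypot(X[...,0]-c[0],X[...,1]-c[1]); T=X[(D<.036)&(X[...,2]>h-.006)&(X[...,2]<h+.012)]
    (u,v),r=cv2.minEnclosingCircle((T[:,:2]*1000).astype(np.float32)); q=T[np.hypot(T[:,0]-u/1000,T[:,1]-v/1000)<.022]
    A=np.c_[q[:,:2]-q[:,:2].mean(0),np.ones(len(q))]; print(c,'want',h,'median',np.median(q[:,2]).round(4),'slope',np.linalg.lstsq(A,q[:,2],rcond=None)[0].round(3),u,v,r)
a=z['p'][:230,40:480,::-1]; s=load('s3')['p'][120:290,170:330,::-1]
cv2.imwrite('pics/end.png',np.hstack([cv2.resize(a,(500,400)),cv2.resize(s,(300,400))]))
E
```

```text
time: 36.55
position: [0.6214, 0.2371, 0.0843]
tool_rot: [0.977, 0.215, 0.002, 0.0]
ft_force: [-6.5, -4.2, 16.4]
grip_width: 0.058
grip_force: 40.0
time: 37.55
position: [0.4238, 0.1249, 0.293]
tool_rot: [0.999, 0.033, 0.004, 0.0]
ft_force: [0.4, -0.1, -0.2]
grip_width: 0.0785
grip_force: 0.0
[0.42195523 0.12440135 0.29502885] [ 0.03  0.2   1.81 -0.    1.12  1.54]
lid [0.4455 0.3225 0.02  ] (array([0.44584734, 0.32468816]), np.float64(0.02888440134765178)) 0.0203
lid [0.4558 0.4582 0.02  ] (array([0.50794139, 0.54016827]), np.float64(0.11762547967521246)) 0.0309
(0.6221, 0.2384) want 0.08 median 0.0808 slope [-0.005 -0.051  0.081] 622.08349609375 237.41748046875 29.91853904724121
(0.6151, 0.144) want 0.078 median 0.0785 slope [-0.    -0.001  0.079] 616.5743408203125 143.59716796875 30.132816314697266
(0.6014, -0.0442) want 0.076 median 0.0766 slope [0.006 0.002 0.077] 601.5428466796875 -45.01032257080078 29.75983238220215
```

View pics/end.png

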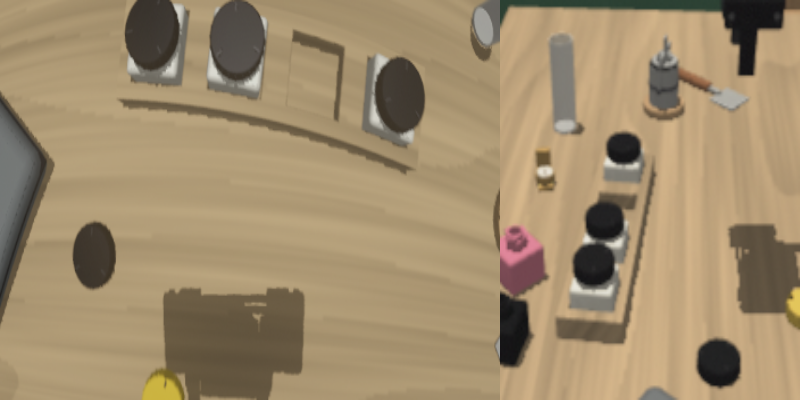

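All three pots are lidded, the spare lies on the counter, and the canister is clamped. The small pot's lid read slightly tilted near the image edge, so I'm checking it from above.

```bash
python3 -m handwheel '{"hand":[1,1,1,1,1,1,1],"translation":[[130,110,-40],[130,110,-40],[130,110,-40],[130,110,-40],[130,110,-40],[130,110,-40],[130,110,-40]],"turn":[[0,0,0],[0,0,0],[0,0,0],[0,0,0],[0,0,0],[0,0,0],[0,0,0]]}' 30
python3 - <<'E'
from h import *
shot('wrist','w13'); z=load('w13'); X=cloud(z)
for c,h in [((.6221,.2384),.080),((.6151,.144),.078)]:
    D=np.hypot(X[...,0]-c[0],X[...,1]-c[1]); q=X[(D<.023)&(X[...,2]>h-.006)&(X[...,2]<h+.012)]
    W=X[(D<.036)&(X[...,2]>h-.004)]; W=(W[:,:2]*1000).astype(np.float32)
    A=np.c_[q[:,:2]-q[:,:2].mean(0),np.ones(len(q))]; print(len(q),np.median(q[:,2]).round(4),'slope',np.linalg.lstsq(A,q[:,2],rcond=None)[0].round(3),cv2.minEnclosingCircle(W))
E
```

```text
time: 38.23
position: [0.5545, 0.2356, 0.2508]
tool_rot: [0.999, 0.033, 0.002, 0.0]
ft_force: [-0.7, -0.9, -0.5]
grip_width: 0.0874
grip_force: 0.0
1494 0.0808 slope [-0.005 -0.047  0.081] ((618.81298828125, 237.22555541992188), 32.99232482910156)
1296 0.0785 slope [ 0.002 -0.     0.079] ((613.1424560546875, 145.4427032470703), 33.74509048461914)
```

The tilt of 0.047 rad is real, close to the 0.06 limit. Regrip along y to level the lid, then tighten it.

```bash
python3 -m handwheel '{"hand":[1,1,1,1,1,1,1,1],"translation":[[33,2,-30],[66,3,-60],[66,3,-100],[66,3,-125],[66,3,-125],[66,3,-125],[66,3,-125],[66,3,-125]],"turn":[[0,0,0],[0,0,0],[0,0,0],[0,0,0],[0,0,0],[0,0,0],[0,0,0],[0,0,0]]}' 30
python3 -c "
from h import *
o=robot.get_obs();print(o['position'],o['q'].round(2))"
```

```text
time: 38.95
position: [0.6226, 0.2387, 0.1308]
tool_rot: [0.999, 0.033, 0.006, -0.0]
ft_force: [-0.8, 0.3, 1.1]
grip_width: 0.087
grip_force: 0.0
[0.62256079 0.23866592 0.13075674] [ 0.2   0.71  1.42 -0.    1.    1.71]
```

```bash
python3 -m handwheel '{"hand":[1,1,1,1,1,0,0,0,0,0,0,0],"translation":[[0,0,-15],[0,0,-30],[0,0,-40],[0,0,-47],[0,0,-47],[0,0,-47],[0,0,-47],[0,0,-47],[0,0,-47],[0,0,-47],[0,0,-47],[0,0,-47]],"turn":[[0,0,0],[0,0,0],[0,0,0],[0,0,0],[0,0,0],[0,0,0],[0,0,0],[0,0,0],[0,0,0],[0,0,0],[0,0,0],[0,0,0]]}' 40
python3 -c "
from h import *
o=robot.get_obs();print(o['position'],o['ft_force'],o['moment'],o['grip_force'])"
```

```text
time: 39.95
position: [0.6216, 0.2377, 0.0808]
tool_rot: [0.999, 0.033, 0.004, 0.001]
ft_force: [-0.0, -3.4, 1.4]
grip_width: 0.0573
grip_force: 40.0
[0.62160173 0.23769871 0.08084429] [-0.01409596 -3.4464263   1.35520017] [-0.5993033  -0.02532469  0.07189103] 40.00031428639112
```

```bash
python3 -m handwheel '{"hand":[0,0,0,0,0,0,0,0,0],"translation":[[0,-0.6,-0.5],[0,-0.6,-1],[0,-0.6,-1],[0,-0.6,-1],[0,-0.6,-1],[0,-0.6,-1],[0,-0.6,-1],[0,-0.6,-1],[0,-0.6,-1]],"turn":[[0,0,-0.12],[0,0,-0.24],[0,0,-0.36],[0,0,-0.48],[0,0,-0.6],[0,0,-0.72],[0,0,-0.84],[0,0,-0.84],[0,0,-0.84]]}' 50
python3 -c "
from h import *
o=robot.get_obs();print(o['position'],o['ft_force'],o['moment'],o['q'].round(2))"
python3 -m handwheel '{"hand":[1,1,1,1,1,1,1,1,1,1,1,1],"translation":[[0,0,0.5],[0,0,0.5],[0,0,0.5],[0,0,0.5],[0,0,0.5],[0,0,30],[-20,0,70],[-40,0,110],[-60,0,150],[-60,0,150],[-60,0,150],[-60,0,150]],"turn":[[0,0,0],[0,0,0],[0,0,0],[0,0,0],[0,0,0],[0,0,0],[0,0,0.1],[0,0,0.2],[0,0,0.3],[0,0,0.4],[0,0,0.5],[0,0,0.6]]}' 30
python3 - <<'E'
from h import *
shot('wrist','w14'); z=load('w14'); X=cloud(z)
for c,h in [((.6221,.2384),.080),((.6151,.144),.078)]:
    D=np.hypot(X[...,0]-c[0],X[...,1]-c[1]); q=X[(D<.023)&(X[...,2]>h-.006)&(X[...,2]<h+.012)]
    A=np.c_[q[:,:2]-q[:,:2].mean(0),np.ones(len(q))]; print(len(q),np.median(q[:,2]).round(4),'slope',np.linalg.lstsq(A,q[:,2],rcond=None)[0].round(3))
E
```

```text
time: 40.7
position: [0.6222, 0.2391, 0.0809]
tool_rot: [0.926, -0.378, 0.004, 0.0]
ft_force: [-0.0, 0.2, 5.4]
grip_width: 0.0574
grip_force: 50.0
[0.62219914 0.23909583 0.08088085] [-0.04503751  0.22505418  5.43202504] [ 0.21274253 -0.00452423  0.05843707] [ 0.2   0.77  1.44 -0.01  0.92  2.55]
time: 41.7
position: [0.5611, 0.2382, 0.2312]
tool_rot: [0.996, -0.084, 0.005, -0.0]
ft_force: [-0.4, -0.1, -0.7]
grip_width: 0.087
grip_force: 0.0
1673 0.0809 slope [-0.014  0.003  0.081]
1505 0.0786 slope [0.    0.002 0.079]
```

```bash
python3 -c "
from rig import hand_in
print(hand_in())"
```

```text
the job is handed in; nothing more can be done
None
```

The job is handed in at about 42 s of robot time: by the last measurements the three pots in the rack have their matching lids fully home, the spare lid lies on the counter, the canister lid is clamped under the bail, and I left the bystanders alone; the hand-in returned no verdict.

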